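# Move the workpiece pallet from one dovetail dock to the other

## Robot

A 7-joint arm with a two-finger parallel gripper is mounted at the origin on the work surface. World frame = base frame: x ahead of the robot, y to its left, z up, the work surface at z = 0. Lengths are in mm, angles in rad, forces in N, time in s.
With the tool pointing down it reaches from about 400 to 875 mm from the base axis. Payload 4.4 kg.
Tool frame: the origin (TCP) lies at the very end of the fingers, on their centre line; the grasp point (between the pads) lies behind it (ctrl.hold_point_z is the z of the grasp point in the tool frame, in mm); z points along the fingers, y is the direction in which the jaws open and shut (so a half turn about z gives the same grasp; the last joint's range is limited). The gripper opens to 85 mm and grips with 20 to 120 N. Pads are 22 mm wide; open, the fingers measure 114 mm over their backs; the gripper's body (76 mm by 85 mm) begins 54 mm behind the grasp point. The pads swing forward as they close: fully open they stand 13 mm farther back than shut.
Start: joints at [-1.235, 0.628, 0.038, 1.517, -0.027, 0.996, -0.02], TCP at [254.177, 598.258, 209.213] pointing down, gripper open.
Joint ranges: [-3.06, 3.06], [-0.37, 2.12], [-1.25, 1.32], [0.18, 2.47], [-1.1, 4.24], [0.23, 1.98], [-2.94, 2.94]. Speed limits (rad/s): [2.57, 2.57, 3.14, 3.14, 3.14, 3.14, 3.14].

## Interface

Orientations are given as [roll, pitch, yaw] about the fixed x, y, z axes, in that order (R = Rz(yaw) Ry(pitch) Rx(roll)).
In Python, from cell import ctrl, vision gives the robot as it stands.
- The arm moves only by the shell command python3 -m crank 'ROWS' [OPENING]. ROWS is JSON, a list of rows, each an object of numbers: "x", "y", "z": the shift along the tool's x, y, z in cm; "spin": the turn about the tool's z in rad. A call has 1 to 5 rows; each row shifts and turns the commanded pose from where the row before left it, along the tool's axes as they then stand; what a row does not reach is not made up. A row lasts 1/10 s, in which the tool goes at most 50 mm and 8.59 degrees, less where a joint would pass 70% of its speed; a pose out of reach is approached as far as the arm can. A call is refused whole if a number of a shift passes 5 or a number of a turn 0.15, either way. A call with a gripper value outside its range is refused whole. OPENING is the opening in per cent of the stroke, from 0 (shut) to 100 (fully open), set as the call begins (- or left out, the last holds). The fingers move at their own pace and stop on an object; the grip force is fixed at half the most. Time passes only in rows, so rows that do not move let the fingers close. It gives the time, the measured TCP pose, the force and the opening at its end, in the units of the state.
- ctrl.read_state(): the state, without advancing time (a new reading comes with each control period).
- vision.get_image(name): name is "scene" or "top" or "wrist"; returns the picture (384x512x3 uint8, blue, green, red); there is no depth.
- vision.calibration(name): a dict with "vfov" (degrees; the focal length in pixels is half the picture's height over the tangent of half this angle, whatever the lens; pixels are square), "cx", "cy" (the principal point, pixels), "eye" and "rotation" of the camera in the world. Camera axes: x right, y up, looking along -z (the intrinsics and any distortion apply to the point x, -y, -z); pixel columns grow to the right and rows downward; lengths in mm; the calibration is good to about 2 mm. The wrist camera is an equidistant fisheye: a pixel r from the principal point sees the ray r / f radians off the axis. A picture is of the moment at which its call begins: read the wrist's pose just before it. calibration takes no time and is no camera call; for the wrist camera it gives the pose at the moment of the call.
- ctrl.finish_job(): hands the job in, once; it reports no verdict.
Trained networks look in the newest picture that a camera, given by its name, has taken for a name from the list of things; names that differ only in an ending like _2 or _b are one class to them, and where a whole thing is asked for, a point or a joint stands for the part that bears it (a point fixed in the world has none). Each returns a list of dicts, best first, with "score" (0 to 1); they miss things now and then, are a little off and sometimes report something else, mostly with a low value. They report only what shows in the picture. A call takes as long as a camera call. They do not tell look-alikes from the thing itself.
- vision.boxes_of(name, camera): "extent" ([left, top, right, bottom] in pixels, round what is visible of it).
- vision.regions_of(name, camera): "mask" (384x512 bool, what is visible of it) and "extent" ([left, top, right, bottom] in pixels, round what is visible of it).
- vision.place_of(name, camera): "point" ([column, row] in pixels: a listed point, or the origin of a listed thing).
The state is a dict: "clock": time; "qpos": joint angles; "qd": joint speeds; "tau": joint torques, N m; "eef_pos": TCP position; "tool_rot": TCP orientation; "force": force on the tool from outside, world axes, zero at the start; "torque": the same for the moment, N m; "width": finger opening in mm.
Only numpy, scipy, OpenCV 4.12 (cv2) and the standard library are available. Lean on these libraries where they do the work, as an engineer would, in place of code of your own. Each camera call takes 0.05 s, during which the arm holds its last target.

## Task

Release the workpiece pallet from its dock by pressing down that dock's spring catch at the paddle, draw the pallet out of the dovetail, and slide it into the empty dock until that dock's catch springs up behind it; then let go of it. Slide it gently: never ram, jerk or force it against either dock, and leave the other things on the cart where they are.

Things in the scene. Friction and masses are not known exactly. Their poses are not given: they have to be found in the camera images.
- pallet: Aluminium dovetail plate 10 mm thick, 100 mm long (x), 74 mm wide at the underside, 54 mm at the top (45 degree edges); the last 8 mm at the nose (+x) taper 3 mm a side. About 0.35 kg, sliding faces oiled. Origin: centre of the underside; +x: the way it slides into a dock, nose first; z up. Starts latched in dock_a. In dock_b its +x must point along that dock's +x.
- pallet_grip (a point): Point on the pallet, 33 mm above its origin: in its black handle block, 30 mm (x) by 16 mm (y), reaching from 10 to 42 mm above the underside. Fore and aft of it, from 22 mm off the middle, are small pocketed workpieces fixed to the plate, tops 18 mm above the underside. Axes as the pallet's.
- dock_a: Dock that holds the pallet at the start, a fixed steel slideway. Origin: on the cart top under the middle of the rails' mouth; +x: slide-in direction; z up. Its floor is 25 mm up, from x = -46 to 85 mm. Two 45 degree overhanging rails from x = 0 to 80 mm, tops 36 mm up, 100 mm over their outsides, 1.5 mm play a side, flaring 6 mm a side over the first 25 mm at the mouth.
- paddle_a (a point): Middle of the top of the catch paddle of dock_a, 22 mm above the cart at x = -81 mm in the dock's frame (121 mm behind the latched pallet's origin). Steel, 34 mm (x) by 42 mm (y), past the floor's end. It is one piece with the catch tooth, 28 mm wide, 6 mm above the floor, whose upright face at x = -10 mm holds the pallet's tail.
- catch_a (a joint): How far the catch of dock_a is pressed down, m: 0 up, 0.009 fully down; 1.5 N at 0, 2.6 N at 0.009. Pressed more than 7 mm it frees the pallet, and a sprung brass ejector in the end block (8 N when latched, 5 N at the end of its stroke) pushes it out 11 to 20 mm, over the tooth; it then stays free when the paddle is let go and is drawn out along -x (tooth rubbing beneath).
- dock_b: The dock empty at the start, with the sizes and axes of dock_a, but its end block, ejector and catch form one carriage clamped up to 15 mm either way along x from where they are on dock_a: not measured, to be found by feel. So a latched pallet's origin is at x = 25 to 55 mm, y = 0, z = 25 mm in this frame. Contact forces of over 50 N in all on the pallet harm the docks (latched at rest: 19 N).
- mouth_b (a point): Middle of the floor of dock_b at the mouth of its rails (25 mm above the dock's origin); axes as the dock's. The pallet can be set on the floor here, nose 3 to 10 mm short of the rails (farther in, its edges land on the overhang), then slid along +x. The ejector resists over the last 14 mm to the hard stop (5 to 8.5 N, plus some friction); the catch snaps up about 3 mm before the hard stop.
- catch_b (a joint): How far the catch of dock_b is pressed down, m: 0 up, 0.009 fully down; about 0.006 while the pallet lies over its tooth (pushing up with about 2 N), back to 0 when the pallet is latched. If let go before it is latched, the pallet is pushed back by the ejector.
- part: bystander: loose pocketed aluminium part, 85 by 55 by 16 mm; origin at the centre of its underside
- starknob: bystander: black four-armed clamping knob, 44 mm across, 22 mm high; origin at the centre of its underside
- bin: bystander: parts bin, 90 (x) by 100 (y) by 65 mm, standing at the far side between the docks; origin at the centre of its underside
Mind the look-alikes: they are no part of the job. There is more than one size of the pallet; the job needs the largest.

How it is judged (in metres and radians):
On the way, in this order (a step that is already met when the one before it is completed fails the run):
1. the catch of dock_a is pressed down (by more than 5 mm) (value of joint catch_a above 0.005 m), for 0.1 s.
2. the pallet is drawn out of the mouth of dock_a (x of pallet in the frame of dock_a below -0.05 m), for 0.1 s.
3. the pallet is between the rails of dock_b, lying over its catch (x of pallet in the frame of dock_b between -0.02 and 0.065 m and y of pallet in the frame of dock_b between -0.006 and 0.006 m and z of pallet in the frame of dock_b below 0.03 m and value of joint catch_b above 0.003 m), for 0.1 s.
At the end, for the whole second after the job is handed in: The pallet rests latched in dock_b: between the rails (origin at x 20 to 60 mm, within 4 mm of y = 0 and 22 to 29 mm high in the dock's frame), with the catch of dock_b up behind it (pressed less than 2 mm), at rest (under 10 mm/s); the catch of dock_a is up too (pressed less than 2 mm) (x of pallet in the frame of dock_b between 0.02 and 0.06 m and y of pallet in the frame of dock_b between -0.004 and 0.004 m and z of pallet in the frame of dock_b between 0.022 and 0.029 m and value of joint each of catch_b, catch_a below 0.002 m and linear speed of pallet below 0.01 m/s); the robot touches nothing.
It fails at once if contact forces of more than 50 N in all between the pallet and dock_a (contact force between pallet and dock_a above 50 N).
It fails at once if contact forces of more than 50 N in all between the pallet and dock_b (contact force between pallet and dock_b above 50 N).
It fails at once if a bystander (part, knob or bin) is moved by more than 20 mm (distance of any of part, starknob, bin from where it was at the start of the episode above 0.02 m).
It also fails if it takes over 61 s, if anything falls off the work surface, if the arm or the gripper's body presses on something with over 40 N, if the wrist force passes 120 N, or if a joint passes its speed limit or range.

## Working session

There is one attempt and no reset: what is moved stays moved. The work goes in short steps, Python scripts to look and compute and a shell command to move; the robot and the scene stay as the last step left them, time stands still between calls to the robot, and variables do not carry over. Pictures are saved under pics/ and viewed, and the job is handed in when it is done.

```bash
ls -la; mkdir -p pics; cat > h.py <<'E'
import numpy as np, cv2
from cell import ctrl, vision
def snap(n,f):
    im=vision.get_image(n); cv2.imwrite('pics/'+f,im); return im
E
python3 - <<'E'
from h import *
s=ctrl.read_state(); print({k:np.round(v,3) for k,v in s.items()}); print(ctrl.hold_point_z)
for n in ['scene','top','wrist']:
    snap(n,n+'0.png'); c=vision.calibration(n); print(n,c)
    for o in ['pallet','pallet_grip','dock_a','paddle_a','mouth_b','part','starknob','bin']:
        try: print(o,[(np.round(d['point'],1).tolist(),round(d['score'],2)) for d in vision.place_of(o,n)])
        except Exception as e: print(o,e)
print(ctrl.read_state()['clock'])
E
```

```text
total 12
drwxr-xr-x  3 agent agent 4096 Dec  6 15:46 .
drwxr-xr-x 23 root  root  4096 Dec  6 15:46 ..
drwxr-xr-x  2 agent agent 4096 Dec  6 15:46 pics
{'clock': np.float64(0.0), 'qpos': array([-1.235,  0.629,  0.038,  1.518, -0.027,  0.996, -0.02 ]), 'qd': array([-0.001,  0.001, -0.001, -0.001,  0.003,  0.   ,  0.001]), 'tau': array([-0.0000e+00, -5.6341e+01,  1.2260e+00, -1.9344e+01,  1.1000e-02,
        1.1000e-02, -0.0000e+00]), 'eef_pos': array([253.908, 597.63 , 208.294]), 'tool_rot': array([-3.14,  0.  ,  2.74]), 'force': array([ 0.305, -0.657,  0.103]), 'torque': array([ 0.031,  0.035, -0.003]), 'width': np.float64(85.502)}
-18.700000000000003
scene {'vfov': 57.43596827935734, 'cx': 258.0817721667453, 'cy': 189.85431844400364, 'eye': array([846.64953481, 337.55114716, 645.56304893]), 'rotation': array([0.67201503, 0.01325967, 2.59733723])}
pallet [([156.5, 177.9], 0.7), ([226.4, 152.5], 0.63), ([200.9, 129.2], 0.58)]
pallet_grip [([201.2, 120.5], 0.94), ([153.3, 173.8], 0.91), ([224.0, 143.8], 0.7), ([356.7, 304.0], 0.7)]
dock_a [([240.4, 155.1], 0.91), ([355.3, 301.6], 0.78),
[... 345 characters left out ...]
 0.19226601, -0.0054025 , -1.56525092])}
pallet [([394.4, 200.7], 0.85), ([339.9, 134.5], 0.84), ([327.5, 202.7], 0.55)]
pallet_grip [([342.1, 130.5], 0.97), ([398.9, 200.1], 0.76)]
dock_a [([126.1, 217.7], 0.82), ([325.7, 222.8], 0.69)]
paddle_a []
mouth_b [([123.1, 213.4], 0.77)]
part [([226.6, 210.7], 0.68)]
starknob [([231.5, 269.0], 0.49)]
bin [([229.8, 139.1], 0.89)]
wrist {'vfov': 65.70646984690485, 'cx': 257.8039239904408, 'cy': 194.0165768892316, 'eye': array([182.38670524, 627.31323387, 373.44121035]), 'rotation': array([-3.06734782e-01,  1.29038137e-04,  1.16899674e+00])}
pallet []
pallet_grip []
dock_a []
paddle_a [([17.0, 370.1], 0.39)]
mouth_b []
part []
starknob []
bin []
1.35
```

View pics/scene0.png

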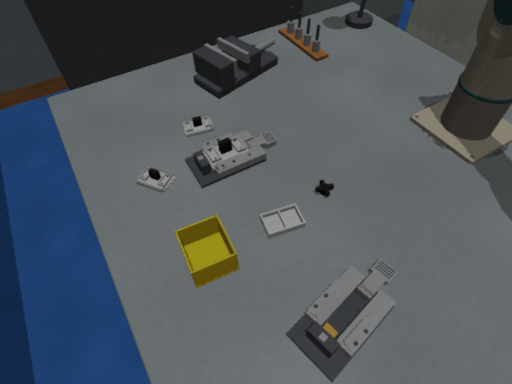

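View pics/top0.png

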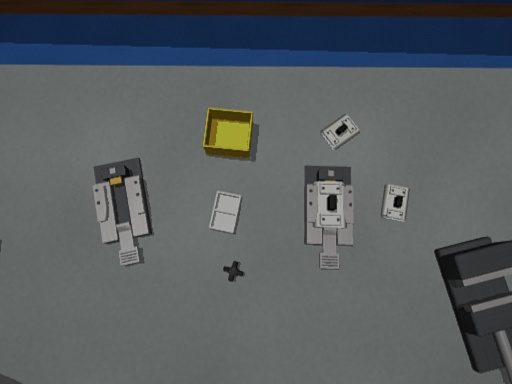

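View pics/wrist0.png

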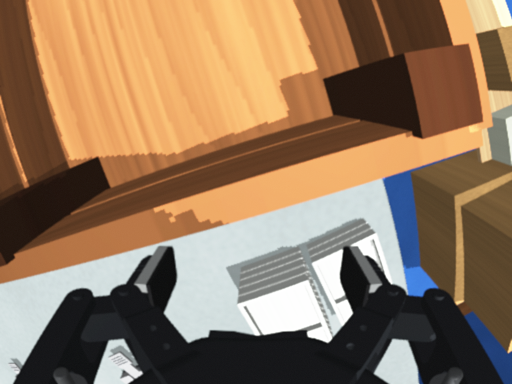

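```bash
python3 - <<'E'
import cv2,numpy as np
t=cv2.imread('pics/top0.png')
a=cv2.resize(t[155:280,290:370],None,fx=5,fy=5,interpolation=cv2.INTER_CUBIC)
b=cv2.resize(t[150:275,80:160],None,fx=5,fy=5,interpolation=cv2.INTER_CUBIC)
cv2.imwrite('pics/ta.png',np.hstack([b[:600],a[:600]]))
E
```

```text
(no output)
```

View pics/ta.png

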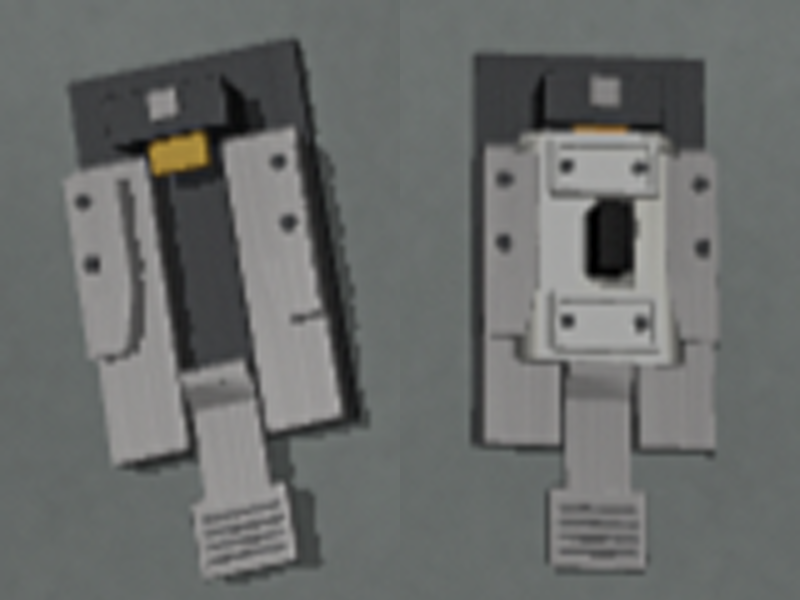

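```bash
cat >> h.py <<'E'
from scipy.spatial.transform import Rotation as R
from scipy.optimize import least_squares
def proj(c,P,fish=False):
    P=np.atleast_2d(P); f=192/np.tan(np.radians(c['vfov']/2))
    q=(P-c['eye'])@R.from_euler('xyz',c['rotation']).as_matrix()
    x,y,z=q[:,0],-q[:,1],-q[:,2]
    if fish:
        r=np.hypot(x,y); th=np.arctan2(r,z); return np.c_[c['cx']+f*th*x/r,c['cy']+f*th*y/r]
    return np.c_[c['cx']+f*x/z,c['cy']+f*y/z]
def dpts(p,L):
    c,s=np.cos(p[2]),np.sin(p[2]); L=np.atleast_2d(np.array(L,float))
    return np.c_[p[0]+c*L[:,0]-s*L[:,1],p[1]+s*L[:,0]+c*L[:,1],L[:,2]]
rail=[[80,50,36],[0,50,36],[80,-50,36],[0,-50,36]]
pad=[[-64,21,22],[-64,-21,22],[-98,-21,22],[-98,21,22]]
E
python3 - <<'E'
from h import *
c=vision.calibration('top')
B=np.array([[65,178],[95,355],[296,127],[320,315],[195,515],[283,485],[298,558],[205,577]])/5+[80,150]
A=np.array([[484,147],[490,337],[716,155],[718,343],[550,488],[645,490],[643,570],[547,570]]); A=(A-[400,0])/5+[290,155]
def m(p,free):
    pd=np.array(pad,float); pd[:,0]+=p[3]
    return dpts(p,np.vstack([rail,pd]))
for n,I,p0 in [('A',A,[450,-230,0,0]),('B',B,[450,250,.1,0])]:
    s=least_squares(lambda p:(proj(c,m(p,1))-I).ravel(),p0,x_scale=[10,10,.1,10])
    print(n,np.round(s.x,3)); print(np.round(proj(c,m(s.x,1))-I,1).tolist())
    w=dict(vision.calibration('scene')); print('scene', np.round(proj(w,m(s.x,1)),0).tolist())
E
```

```text
A [ 5.66145e+02 -2.31413e+02 -2.50000e-02 -4.96000e-01]
[[0.6, 0.8], [-0.8, -0.8], [-0.2, 0.6], [0.0, -0.6], [-0.4, -0.0], [0.1, 0.2], [0.6, 0.2], [0.2, -0.4]]
scene [[219.0, 169.0], [249.0, 156.0], [202.0, 143.0], [230.0, 132.0], [266.0, 144.0], [258.0, 134.0], [269.0, 129.0], [277.0, 139.0]]
B [ 5.75809e+02  2.18446e+02  2.11000e-01 -5.64600e+00]
[[0.4, -0.1], [-0.8, 0.3], [-0.4, 1.1], [0.4, -1.1], [-0.7, -2.1], [1.1, -0.1], [0.5, 0.9], [-0.4, 1.2]]
scene [[353.0, 350.0], [382.0, 316.0], [307.0, 306.0], [336.0, 276.0], [388.0, 281.0], [369.0, 266.0], [380.0, 255.0], [398.0, 270.0]]
```

```bash
for i in 1 2 3; do python3 -m crank '[{"x":-3.25,"y":-1.29},{"x":-3.25,"y":-1.29},{"x":-3.25,"y":-1.29},{"x":-3.25,"y":-1.29},{"x":-3.25,"y":-1.29}]'; done; python3 -m crank '[{"spin":-0.14},{"spin":-0.14},{"spin":-0.14},{"spin":-0.14},{"spin":-0.05}]' 0
```

```text
invalid input at $[0]: expected keys x, y, z, spin
invalid input at $[0]: expected keys x, y, z, spin
invalid input at $[0]: expected keys x, y, z, spin
invalid input at $[0]: expected keys x, y, z, spin
```

```bash
python3 -m crank '[{"x":-3.25,"y":-1.29,"z":0,"spin":0},{"x":-3.25,"y":-1.29,"z":0,"spin":0},{"x":-3.25,"y":-1.29,"z":0,"spin":0},{"x":-3.25,"y":-1.29,"z":0,"spin":0},{"x":-3.25,"y":-1.29,"z":0,"spin":0}]' 0
```

```text
clock: 1.85
eef_pos: [379.4, 474.3, 209.3]
tool_rot: [3.141, 0.0, 2.74]
force: [1.6, 1.4, -0.6]
width: 12.2
```

```bash
python3 -m crank '[{"x":-4.0,"y":-1.6,"z":0,"spin":0},{"x":-4.0,"y":-1.6,"z":0,"spin":0},{"x":-4.0,"y":-1.6,"z":0,"spin":0},{"x":-4.0,"y":-1.6,"z":0,"spin":0},{"x":-4.0,"y":-1.6,"z":0,"spin":0}]'
python3 -m crank '[{"x":-4.0,"y":-1.6,"z":0,"spin":0},{"x":-4.0,"y":-1.6,"z":0,"spin":0},{"x":-4.0,"y":-1.6,"z":0,"spin":0},{"x":0,"y":0,"z":0,"spin":-0.14},{"x":0,"y":0,"z":0,"spin":-0.14}]'
python3 -m crank '[{"x":0,"y":0,"z":0,"spin":-0.14},{"x":0,"y":0,"z":0,"spin":-0.14},{"x":0,"y":0,"z":0,"spin":-0.05},{"x":0,"y":0,"z":0,"spin":0}]'
python3 - <<'E'
from h import *
import pickle
c=vision.calibration('wrist'); print(c,ctrl.read_state()['width']); im=snap('wrist','wb.png'); pickle.dump(c,open('wb.pkl','wb'))
cv2.imwrite('pics/wb2.png',cv2.resize(im,(800,600),interpolation=cv2.INTER_CUBIC))
p=[575.8,218.45,.211]; print(np.round(proj(c,dpts(p,rail+pad),True)).tolist())
E
```

```text
clock: 2.35
eef_pos: [532.4, 322.2, 209.4]
tool_rot: [3.141, 0.0, 2.74]
force: [0.5, -0.4, -0.6]
width: 0.4
clock: 2.85
eef_pos: [624.2, 230.1, 208.9]
tool_rot: [-3.141, 0.0, 3.022]
force: [-0.5, 0.8, -0.3]
width: -0.1
clock: 3.25
eef_pos: [623.0, 232.2, 209.1]
tool_rot: [3.141, -0.0, -2.934]
force: [0.0, -0.3, 0.4]
width: -0.3
{'vfov': 65.70646984690485, 'cx': 257.8039239904408, 'cy': 194.0165768892316, 'eye': array([546.75864425, 214.96530797, 373.37254659]), 'rotation': array([-3.06640784e-01, -4.20123510e-04,  1.77871464e+00])} -0.3300530915973162
[[297.0, 196.0], [299.0, 129.0], [214.0, 196.0], [212.0, 129.0], [273.0, 73.0], [237.0, 74.0], [237.0, 46.0], [273.0, 45.0]]
```

View pics/wb2.png

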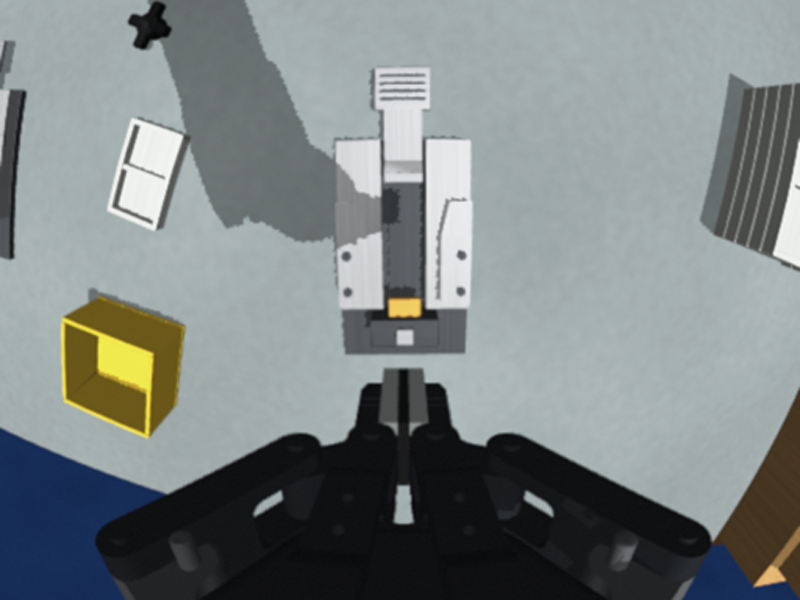

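```bash
python3 - <<'E'
import cv2
im=cv2.imread('pics/wb.png'); cv2.imwrite('pics/wb3.png',cv2.resize(im[35:235,205:310],None,fx=3,fy=3,interpolation=cv2.INTER_CUBIC)) 
cv2.imwrite('pics/wb4.png',cv2.resize(im[110:230,205:310],None,fx=5,fy=5,interpolation=cv2.INTER_CUBIC)) 
E
```

```text
(no output)
```

View pics/wb3.png

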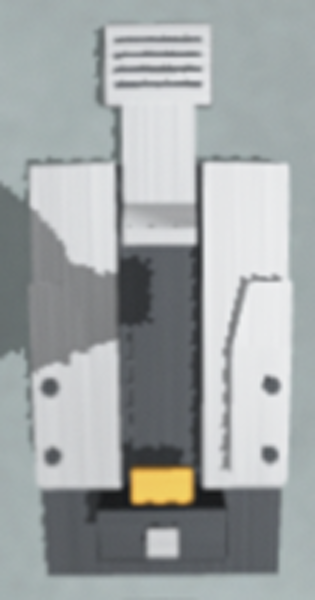

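View pics/wb4.png

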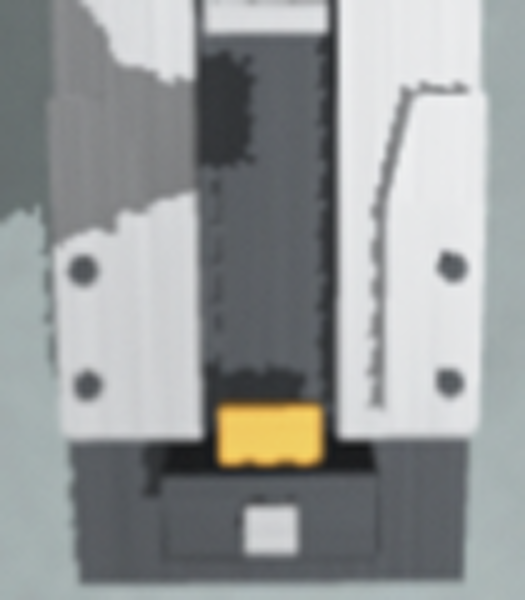

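```bash
python3 - <<'E'
from h import *
import pickle
c=pickle.load(open('wb.pkl','rb'))
I=np.vstack([np.array([[480,437],[487,92],[63,438],[50,95]])/5+[205,110], np.array([[210,103],[105,104],[105,27],[211,25]])/3+[205,35]])
def m(p):
    pd=np.array(pad,float); pd[:,0]+=p[3]
    return dpts(p,np.vstack([rail,pd]))
s=least_squares(lambda p:(proj(c,m(p),True)-I).ravel(),[575,218,.21,0],x_scale=[10,10,.1,10])
print(np.round(s.x,3)); print(np.round(proj(c,m(s.x),True)-I,1).tolist())
ct=vision.calibration('top')
B=np.array([[65,178],[95,355],[296,127],[320,315],[195,515],[283,485],[298,558],[205,577]])/5+[80,150]
s=least_squares(lambda p:np.r_[(proj(c,m(p),True)-I).ravel(),(proj(ct,m(p))-B).ravel()],[575,218,.21,0],x_scale=[10,10,.1,10])
print('both',np.round(s.x,3))
E
```

```text
[ 5.75852e+02  2.22092e+02  2.19000e-01 -4.40900e+00]
[[-0.2, -1.3], [0.0, 0.8], [-0.0, -0.7], [-0.4, 1.1], [1.0, 1.1], [-0.3, 1.1], [-0.6, -1.3], [0.4, -1.0]]
both [ 5.75882e+02  2.21262e+02  2.17000e-01 -4.72800e+00]
```

```bash
python3 -m crank '[{"x":0,"y":0,"z":0,"spin":0.11},{"x":0,"y":0,"z":0,"spin":0.122},{"x":0,"y":-4.2,"z":0,"spin":0},{"x":0,"y":-4.2,"z":0,"spin":0},{"x":0,"y":-4.2,"z":0,"spin":0}]'
python3 -m crank '[{"x":0,"y":-4.2,"z":0,"spin":0},{"x":0,"y":-4.2,"z":0,"spin":0},{"x":0,"y":-4.2,"z":0,"spin":0},{"x":0,"y":-4.2,"z":0,"spin":0},{"x":0,"y":-4.2,"z":0,"spin":0}]'
python3 -m crank '[{"x":0,"y":-4.3,"z":0,"spin":0},{"x":0,"y":-4.3,"z":0,"spin":0},{"x":0,"y":-4.3,"z":0,"spin":0},{"x":0,"y":0,"z":0,"spin":0},{"x":0,"y":0,"z":0,"spin":0}]'
python3 - <<'E'
from h import *
import pickle
c=vision.calibration('wrist'); print(c); im=snap('wrist','wa.png'); pickle.dump(c,open('wa.pkl','wb'))
p=[566.1,-231.4,-.025]; print(np.round(proj(c,dpts(p,rail+pad),True)).tolist())
cv2.imwrite('pics/wa3.png',cv2.resize(im[35:235,195:325],None,fx=3,fy=3,interpolation=cv2.INTER_CUBIC)) 
cv2.imwrite('pics/wa4.png',cv2.resize(im[110:230,195:325],None,fx=5,fy=5,interpolation=cv2.INTER_CUBIC)) 
E
```

```text
clock: 3.8
eef_pos: [619.8, 105.4, 209.2]
tool_rot: [-3.141, 0.0, 3.118]
force: [1.0, 0.1, -0.7]
width: -0.3
clock: 4.3
eef_pos: [614.8, -105.1, 209.4]
tool_rot: [-3.141, 0.0, 3.116]
force: [1.2, 0.9, -0.5]
width: -0.5
clock: 4.8
eef_pos: [611.4, -234.1, 209.0]
tool_rot: [-3.141, -0.0, 3.114]
force: [0.4, 0.9, -0.6]
width: 0.1
{'vfov': 65.70646984690485, 'cx': 257.8039239904408, 'cy': 194.0165768892316, 'eye': array([ 533.5119372 , -233.06745266,  373.20346575]), 'rotation': array([-3.06415855e-01,  1.75347556e-04,  1.54280627e+00])}
[[302.0, 199.0], [304.0, 132.0], [219.0, 199.0], [216.0, 132.0], [278.0, 76.0], [242.0, 77.0], [242.0, 48.0], [278.0, 48.0]]
```

View pics/wa3.png

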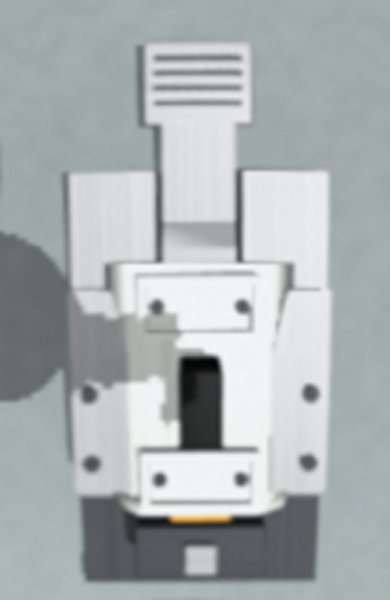

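View pics/wa4.png

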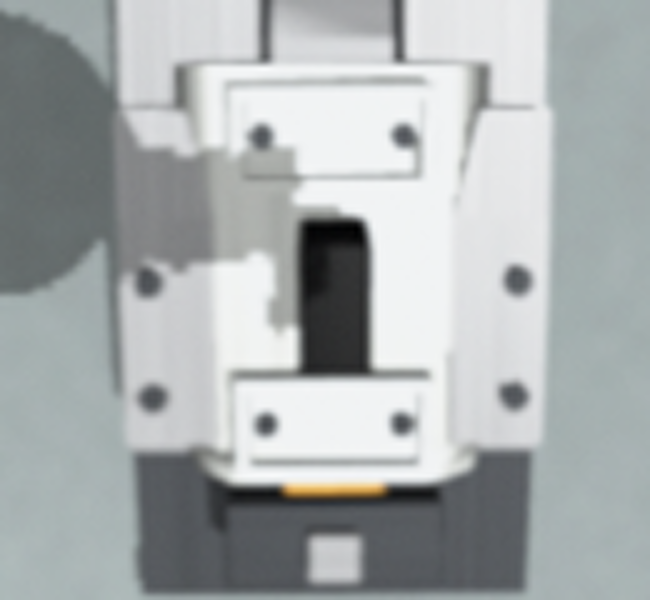

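```bash
python3 - <<'E'
from h import *
import pickle
c=pickle.load(open('wa.pkl','rb'))
I=np.vstack([np.array([[542,450],[550,107],[127,450],[115,108]])/5+[195,110], np.array([[247,123],[143,123],[143,44],[251,44]])/3+[195,35]])
def m(p):
    pd=np.array(pad,float); pd[:,0]+=p[3]
    return dpts(p,np.vstack([rail,pd]))
s=least_squares(lambda p:(proj(c,m(p),True)-I).ravel(),[575,-218,0,0],x_scale=[10,10,.1,10])
print(np.round(s.x,3)); print(np.round(proj(c,m(s.x),True)-I,1).tolist())
E
```

```text
[ 5.66633e+02 -2.30085e+02 -1.80000e-02  2.00000e-02]
[[-0.2, -1.3], [0.1, 0.6], [-0.2, -0.6], [-0.6, 1.1], [1.5, 0.8], [-0.1, 1.0], [-0.4, -0.8], [-0.1, -1.1]]
```

```bash
python3 -m crank '[{"x":4.2,"y":0.05,"z":0,"spin":0},{"x":4.2,"y":0.05,"z":0,"spin":0},{"x":4.2,"y":0.06,"z":0,"spin":0},{"x":0,"y":0,"z":4,"spin":0},{"x":0,"y":0,"z":4,"spin":0}]'
python3 -m crank '[{"x":0,"y":0,"z":4,"spin":0},{"x":0,"y":0,"z":3,"spin":0},{"x":0,"y":0,"z":1.8,"spin":0},{"x":0,"y":0,"z":0,"spin":0}]'
python3 - <<'E'
from h import *
im=snap('wrist','w2.png');im=snap('scene','s2.png'); cv2.imwrite('pics/s2b.png',cv2.resize(im[90:220,150:310],None,fx=5,fy=4.6))
print(ctrl.read_state()['eef_pos'],ctrl.read_state()['force'])
E
```

```text
clock: 5.35
eef_pos: [487.0, -226.7, 130.5]
tool_rot: [-3.14, 0.005, 3.119]
force: [1.2, 0.0, -0.8]
width: -0.2
clock: 5.75
eef_pos: [484.8, -225.1, 39.1]
tool_rot: [3.139, -0.004, 3.12]
force: [-0.4, 1.1, 0.4]
width: -0.3
[ 486.68081815 -226.56331689   41.59062056] [0.08160268 0.38229139 1.02939522]
```

View pics/w2.png

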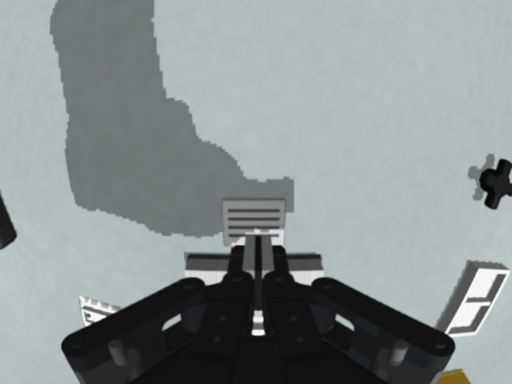

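View pics/s2b.png

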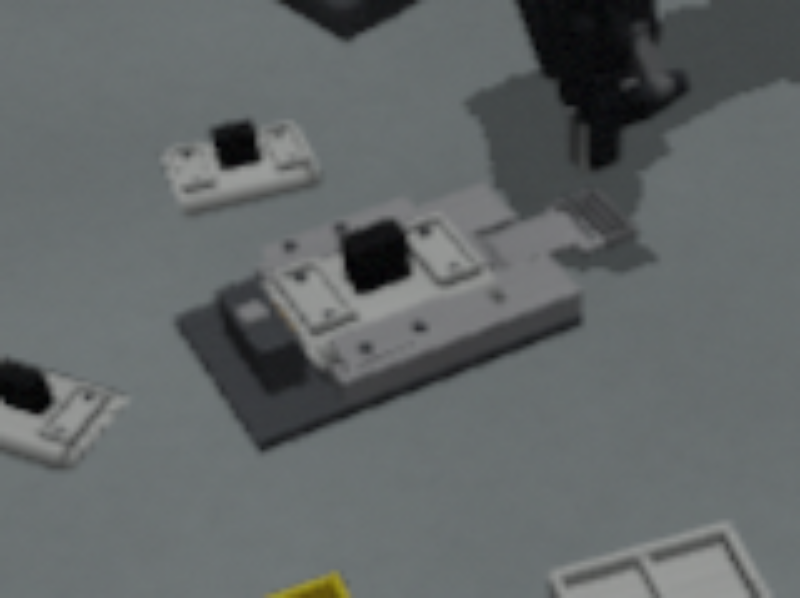

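```bash
python3 -m crank '[{"x":0,"y":-0.25,"z":1.2,"spin":0},{"x":0,"y":0,"z":0.5,"spin":0},{"x":0,"y":0,"z":0.2,"spin":0},{"x":0,"y":0,"z":0,"spin":0}]'
python3 -m crank '[{"x":0,"y":0,"z":0.2,"spin":0},{"x":0,"y":0,"z":0.2,"spin":0},{"x":0,"y":0,"z":0,"spin":0}]'
python3 -m crank '[{"x":0,"y":0,"z":0.2,"spin":0},{"x":0,"y":0,"z":0,"spin":0}]'
python3 -m crank '[{"x":0,"y":0,"z":0.1,"spin":0},{"x":0,"y":0,"z":0,"spin":0}]'
```

```text
clock: 6.25
eef_pos: [485.7, -230.4, 22.1]
tool_rot: [3.141, -0.0, 3.118]
force: [0.0, 0.0, -0.3]
width: -0.2
clock: 6.55
eef_pos: [485.8, -230.4, 18.1]
tool_rot: [3.142, -0.0, 3.118]
force: [0.1, -0.1, -0.9]
width: -0.1
clock: 6.75
eef_pos: [485.8, -230.3, 16.0]
tool_rot: [3.141, -0.0, 3.118]
force: [-0.2, -0.4, 0.4]
width: -0.2
clock: 6.95
eef_pos: [485.9, -230.4, 15.1]
tool_rot: [3.142, -0.0, 3.118]
force: [-0.3, -0.0, -0.5]
width: 0.1
```

```bash
python3 -m crank '[{"x":0,"y":0,"z":0.1,"spin":0},{"x":0,"y":0,"z":0,"spin":0}]'
python3 - <<'E'
from h import *
im=snap('wrist','w3.png');im2=snap('scene','s3.png'); cv2.imwrite('pics/s3b.png',np.hstack([cv2.resize(im2[90:200,170:300],(390,330)),cv2.resize(im[180:290,180:320],(400,330))]))
print(ctrl.read_state()['force'])
E
```

```text
clock: 7.15
eef_pos: [485.9, -230.4, 14.1]
tool_rot: [3.142, -0.0, 3.118]
force: [-0.8, 1.1, 0.7]
width: 0.0
[ 1.19654201 -0.43715405 -0.0351462 ]
```

View pics/s3b.png

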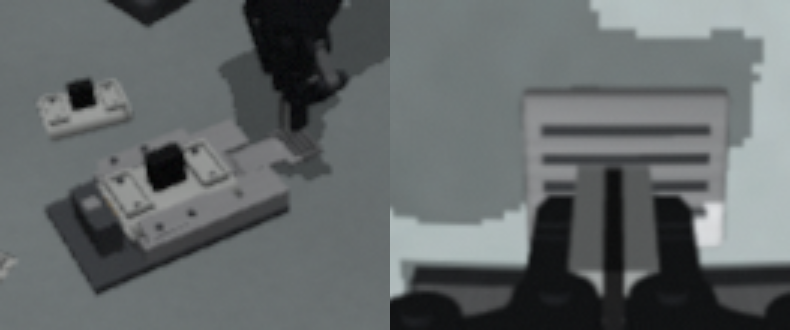

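```bash
python3 -m crank '[{"x":0,"y":0,"z":0.1,"spin":0},{"x":0,"y":0,"z":0,"spin":0}]'
python3 -m crank '[{"x":0,"y":0,"z":0.1,"spin":0},{"x":0,"y":0,"z":0,"spin":0}]'
python3 -m crank '[{"x":0,"y":0,"z":0.1,"spin":0},{"x":0,"y":0,"z":0,"spin":0}]'
python3 - <<'E'
from h import *
im=snap('wrist','w4.png');im2=snap('scene','s4.png'); cv2.imwrite('pics/s4b.png',np.hstack([cv2.resize(im2[90:200,170:300],(390,330)),cv2.resize(im[180:290,180:320],(400,330))]))
print(ctrl.read_state()['force'])
E
```

```text
clock: 7.45
eef_pos: [485.8, -230.4, 13.1]
tool_rot: [3.142, -0.0, 3.118]
force: [0.3, -0.8, -0.2]
width: 0.1
clock: 7.65
eef_pos: [485.8, -230.3, 12.1]
tool_rot: [3.141, -0.0, 3.118]
force: [0.2, -0.2, 0.3]
width: 0.3
clock: 7.85
eef_pos: [485.8, -230.3, 11.1]
tool_rot: [3.142, -0.0, 3.118]
force: [0.9, 0.2, -1.1]
width: -0.2
[-0.3097543   0.02119489  1.02595668]
```

View pics/s4b.png

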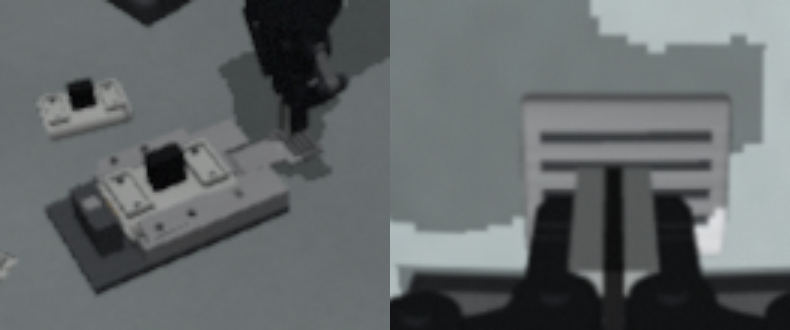

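```bash
python3 - <<'E'
from h import *
c=vision.calibration('wrist'); s=ctrl.read_state(); print(c['eye'],s['eef_pos'])
print(proj(c,s['eef_pos'],True), proj(c,dpts([566.4,-230.8,-.021],pad),True))
p=proj(c,s['eef_pos'],True)[0]
im=cv2.imread('pics/w4.png'); cv2.circle(im,tuple(int(round(v)) for v in p),2,(0,0,255),1)
for q in proj(c,dpts([566.4,-230.8,-.021],pad),True): cv2.circle(im,tuple(int(round(v)) for v in q),2,(0,255,0),1)
cv2.imwrite('pics/w4m.png',cv2.resize(im[180:290,180:320],(763,600),interpolation=cv2.INTER_CUBIC))
im=cv2.imread('pics/s4.png');cs=vision.calibration('scene')
for q in proj(cs,dpts([566.4,-230.8,-.021],pad+rail)): cv2.circle(im,tuple(int(round(v)) for v in q),1,(0,255,0),-1)
q=proj(cs,s['eef_pos'])[0]; cv2.circle(im,tuple(int(round(v)) for v in q),1,(0,0,255),-1)
cv2.imwrite('pics/s4m.png',cv2.resize(im[90:200,170:310],(763,600),interpolation=cv2.INTER_CUBIC))
E
```

```text
[ 407.94646736 -229.73809672  175.36874116] [ 485.87626482 -230.3971847    11.16006697]
[[259.74244312 234.57711041]] [[296.79900173 266.43912515]
 [227.09718649 266.76383785]
 [224.41419764 214.45986624]
 [299.8038469  214.2114006 ]]
```

View pics/w4m.png

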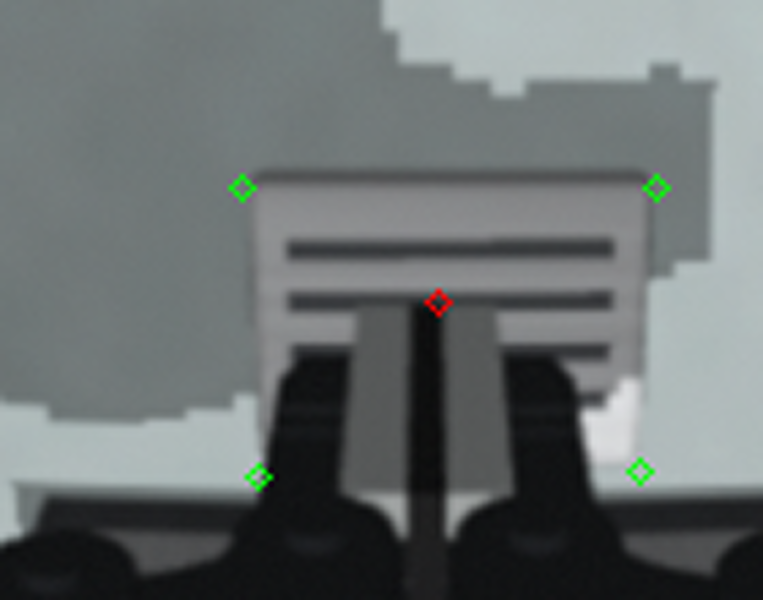

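View pics/s4m.png

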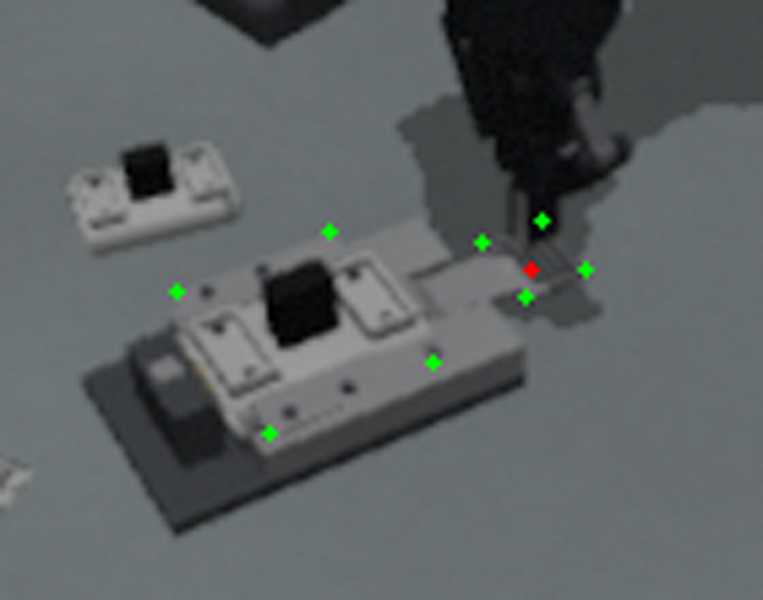

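```bash
python3 - <<'E'
from h import *
o=[cv2.resize(cv2.imread(f'pics/{n}.png')[115:165,235:300],(390,300),interpolation=cv2.INTER_CUBIC) for n in ['scene0','s2','s3','s4']]
o=[cv2.convertScaleAbs(x,alpha=1.6) for x in o]
cv2.imwrite('pics/cmp.png',np.vstack([np.hstack(o[:2]),np.hstack(o[2:])]))
E
```

```text
(no output)
```

View pics/cmp.png

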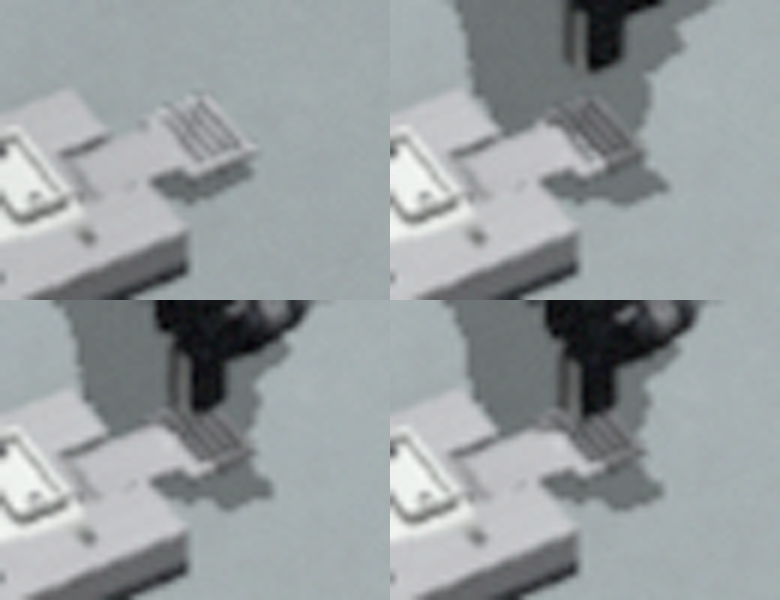

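```bash
python3 -m crank '[{"x":0,"y":0,"z":0.2,"spin":0},{"x":0,"y":0,"z":0,"spin":0}]'
python3 -m crank '[{"x":0,"y":0,"z":0.2,"spin":0},{"x":0,"y":0,"z":0,"spin":0}]'
python3 -m crank '[{"x":0,"y":0,"z":0.1,"spin":0},{"x":0,"y":0,"z":0,"spin":0}]'
python3 - <<'E'
from h import *
im2=snap('scene','s5.png'); cv2.imwrite('pics/s5b.png',cv2.convertScaleAbs(cv2.resize(im2[115:165,235:300],(390,300),interpolation=cv2.INTER_CUBIC),alpha=1.6))
print(ctrl.read_state()['force'])
E
```

```text
clock: 8.15
eef_pos: [485.7, -230.3, 9.0]
tool_rot: [3.141, -0.0, 3.118]
force: [-0.6, -0.7, -0.5]
width: 0.0
clock: 8.35
eef_pos: [485.7, -230.3, 6.9]
tool_rot: [3.141, -0.0, 3.118]
force: [-0.7, -0.4, -0.3]
width: -0.0
clock: 8.55
eef_pos: [485.8, -230.3, 6.1]
tool_rot: [3.142, -0.0, 3.118]
force: [1.1, -0.8, -0.1]
width: 0.3
[ 0.17433817  0.66480554 -0.21238777]
```

View pics/s5b.png

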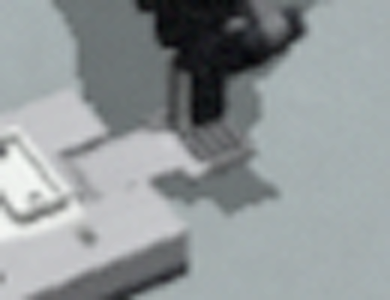

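```bash
python3 -m crank '[{"x":0,"y":0,"z":0.1,"spin":0},{"x":0,"y":0,"z":0,"spin":0}]'
python3 -m crank '[{"x":0,"y":0,"z":0.1,"spin":0},{"x":0,"y":0,"z":0,"spin":0}]'
python3 -m crank '[{"x":0,"y":0,"z":0.1,"spin":0},{"x":0,"y":0,"z":0,"spin":0}]'
python3 -m crank '[{"x":0,"y":0,"z":0.1,"spin":0},{"x":0,"y":0,"z":0,"spin":0}]'
python3 - <<'E'
from h import *
im2=snap('scene','s6.png'); cv2.imwrite('pics/s6b.png',cv2.convertScaleAbs(cv2.resize(im2[115:165,235:300],(390,300),interpolation=cv2.INTER_CUBIC),alpha=1.6))
print(ctrl.read_state()['force'])
E
```

```text
clock: 8.8
eef_pos: [485.8, -230.4, 5.1]
tool_rot: [3.142, -0.0, 3.118]
force: [0.0, 1.1, -0.3]
width: -0.1
clock: 9.0
eef_pos: [485.8, -230.3, 4.1]
tool_rot: [3.141, -0.0, 3.118]
force: [0.3, 0.0, 0.2]
width: 0.1
clock: 9.2
eef_pos: [485.8, -230.4, 3.1]
tool_rot: [3.142, -0.0, 3.118]
force: [-0.2, 0.3, 0.9]
width: -0.1
clock: 9.4
eef_pos: [485.8, -230.3, 2.1]
tool_rot: [3.142, -0.0, 3.118]
force: [-0.0, -0.3, -0.1]
width: -0.1
[0.32494028 0.09420952 0.81936008]
```

View pics/s6b.png

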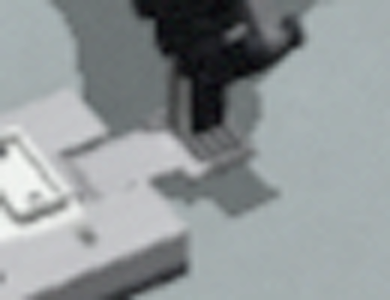

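```bash
python3 - <<'E'
from h import *
import pickle
cw=pickle.load(open('wa.pkl','rb')); cb=pickle.load(open('wb.pkl','rb')); ct=vision.calibration('top'); cs=vision.calibration('scene')
IwA=np.vstack([np.array([[542,450],[550,107],[127,450],[115,108]])/5+[195,110], np.array([[247,123],[143,123],[143,44],[251,44]])/3+[195,35]])
ItA=(np.array([[484,147],[490,337],[716,155],[718,343],[550,488],[645,490],[643,570],[547,570]])-[400,0])/5+[290,155]
# order swap: top image left = +y
IsA=np.array([[268.3,144.7],[260,135.8],[267.5,130.5],[277.8,140]])
IwB=np.vstack([np.array([[480,437],[487,92],[63,438],[50,95]])/5+[205,110], np.array([[210,103],[105,104],[105,27],[211,25]])/3+[205,35]])
ItB=np.array([[65,178],[95,355],[296,127],[320,315],[195,515],[283,485],[298,558],[205,577]])/5+[80,150]
def m(p):
    pd=np.array(pad,float); pd[:,0]+=p[3]
    P=dpts(p,np.vstack([rail,pd])); P[:,2]+=p[4]; return P
def rep(n,f,p0):
    s=least_squares(f,p0,x_scale=[10,10,.1,10,10]); cov=np.linalg.inv(s.jac.T@s.jac); r=s.fun.std()
    print(n,np.round(s.x,3),'sd',np.round(r*np.sqrt(np.diag(cov)),2),'rms',round(r,2))
for n,Iw,It,Is,c in [('A',IwA,ItA,IsA,cw),('B',IwB,ItB,None,cb)]:
    p0=[570,-220 if n=='A' else 220,0.1,0,0]
    rep(n+' wrist',lambda p:(proj(c,m(p),True)-Iw).ravel(),p0)
    rep(n+' top',lambda p:(proj(ct,m(p))-It).ravel(),p0)
    rep(n+' w+t',lambda p:np.r_[(proj(c,m(p),True)-Iw).ravel(),(proj(ct,m(p))-It).ravel()],p0)
    if Is is not None: rep(n+' all',lambda p:np.r_[(proj(c,m(p),True)-Iw).ravel(),(proj(ct,m(p))-It).ravel(),(proj(cs,m(p)[4:])-Is).ravel()],p0)
E
```

```text
A wrist [ 5.66631e+02 -2.30085e+02 -1.80000e-02  2.40000e-02  1.30000e-02] sd [0.68 0.35 0.   1.05 2.37] rms 0.81
A top [ 5.64781e+02 -2.29768e+02 -2.40000e-02  7.02000e-01  8.72100e+00] sd [1.09 1.23 0.   1.1  6.21] rms 0.46
A w+t [ 5.66239e+02 -2.30338e+02 -2.00000e-02  3.04000e-01  1.42200e+00] sd [0.47 0.27 0.   0.68 1.57] rms 0.68
A all [ 5.66873e+02 -2.30333e+02 -2.10000e-02 -8.94000e-01 -1.90900e+00] sd [0.5  0.32 0.   0.71 1.23] rms 0.82
B wrist [ 5.75781e+02  2.22075e+02  2.19000e-01 -4.27700e+00  3.79000e-01] sd [0.66 0.38 0.   1.09 2.4 ] rms 0.82
B top [ 5.77070e+02  2.20964e+02  2.11000e-01 -6.73600e+00 -7.55800e+00] sd [2.240e+00 4.110e+00 1.000e-02 2.220e+00 1.213e+01] rms 0.87
B w+t [ 5.76982e+02  2.21922e+02  2.17000e-01 -6.54800e+00 -6.09100e+00] sd [0.61 0.43 0.   0.92 1.87] rms 0.96
```

```bash
python3 - <<'E'
from h import *
cs=vision.calibration('scene')
for n,P in [('s2',[486.7,-226.6,41.6]),('s3',[485.9,-230.4,14.1]),('s4',[485.8,-230.3,11.1]),('s5',[485.8,-230.3,6.1]),('s6',[485.8,-230.3,2.1])]:
    print(n,np.round((proj(cs,P)[0]-[235,115])*6))
print((proj(cs,[485.4,-229.1,22])[0]-[235,115])*6)
im=snap('wrist','w7.png'); cv2.imwrite('pics/w7b.png',cv2.resize(im[180:290,180:320],(763,600),interpolation=cv2.INTER_CUBIC))
print(ctrl.read_state()['tau'])
E
```

```text
s2 [195. 100.]
s3 [191. 142.]
s4 [192. 147.]
s5 [191. 155.]
s6 [191. 162.]
[193.99887932 129.55669589]
[-2.42949725e-03 -5.31454003e+01  2.22629705e-01 -8.46909285e+00
  4.94962602e-03  1.40165055e-03 -6.19346793e-05]
```

View pics/w7b.png

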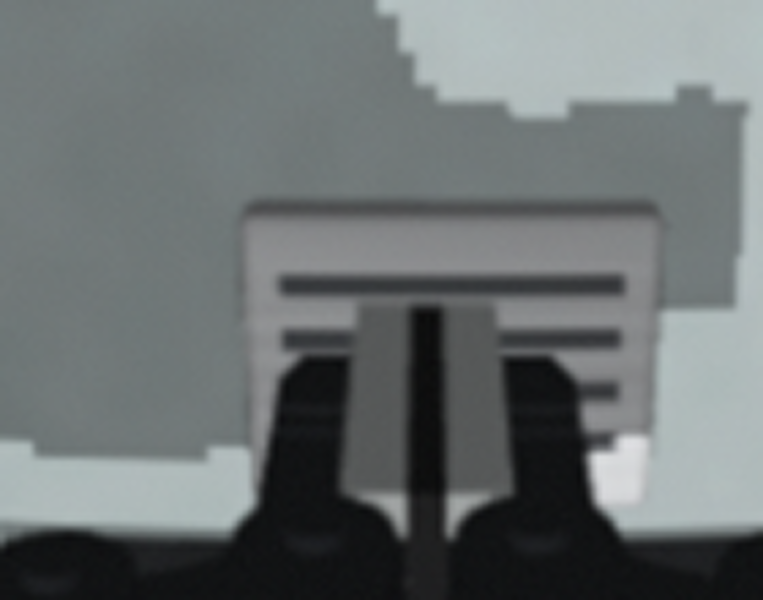

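```bash
python3 -m crank '[{"x":0,"y":0,"z":0.15,"spin":0},{"x":0,"y":0,"z":0,"spin":0}]'
python3 -m crank '[{"x":0,"y":0,"z":0.15,"spin":0},{"x":0,"y":0,"z":0,"spin":0}]'
python3 -m crank '[{"x":0,"y":0,"z":0.15,"spin":0},{"x":0,"y":0,"z":0,"spin":0}]'
python3 - <<'E'
from h import *
im2=snap('scene','s8.png'); im=snap('wrist','w8.png')
cv2.imwrite('pics/s8b.png',np.hstack([cv2.convertScaleAbs(cv2.resize(im2[115:165,235:300],(390,300),interpolation=cv2.INTER_CUBIC),alpha=1.6),cv2.resize(im[180:290,180:320],(382,300),interpolation=cv2.INTER_CUBIC)]))
print(ctrl.read_state()['force'])
E
```

```text
clock: 9.7
eef_pos: [485.8, -230.3, 0.5]
tool_rot: [3.141, -0.0, 3.118]
force: [-0.8, -0.5, -0.5]
width: 0.2
clock: 9.9
eef_pos: [486.0, -230.4, -0.8]
tool_rot: [-3.142, 0.0, 3.118]
force: [0.3, 0.9, 0.9]
width: 0.1
clock: 10.1
eef_pos: [486.0, -230.4, -2.3]
tool_rot: [-3.142, 0.0, 3.118]
force: [0.4, 0.4, 0.8]
width: -0.3
[-0.16451405  0.21070193  0.83330096]
```

View pics/s8b.png

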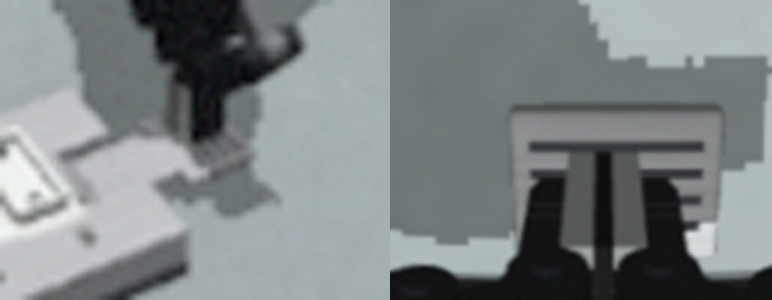

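```bash
python3 -m crank '[{"x":0,"y":0,"z":0.15,"spin":0},{"x":0,"y":0,"z":0,"spin":0}]'
python3 -m crank '[{"x":0,"y":0,"z":0.15,"spin":0},{"x":0,"y":0,"z":0,"spin":0}]'
python3 -m crank '[{"x":0,"y":0,"z":0.15,"spin":0},{"x":0,"y":0,"z":0,"spin":0}]'
python3 - <<'E'
from h import *
im2=snap('scene','s9.png'); im=snap('wrist','w9.png')
cv2.imwrite('pics/s9b.png',np.hstack([cv2.convertScaleAbs(cv2.resize(im2[115:165,235:300],(390,300),interpolation=cv2.INTER_CUBIC),alpha=1.6),cv2.resize(im[180:290,180:320],(382,300),interpolation=cv2.INTER_CUBIC)]))
print(ctrl.read_state()['force'])
E
```

```text
clock: 10.4
eef_pos: [486.0, -230.4, -3.9]
tool_rot: [-3.142, 0.0, 3.118]
force: [0.0, -0.1, 0.8]
width: -0.0
clock: 10.6
eef_pos: [486.0, -230.4, -5.5]
tool_rot: [-3.142, 0.0, 3.118]
force: [0.8, 0.0, 1.2]
width: 0.0
clock: 10.8
eef_pos: [486.0, -230.4, -7.0]
tool_rot: [3.142, 0.0, 3.118]
force: [-0.6, -0.2, 1.8]
width: -0.1
[ 0.3476685  -0.17623651  2.36177391]
```

View pics/s9b.png

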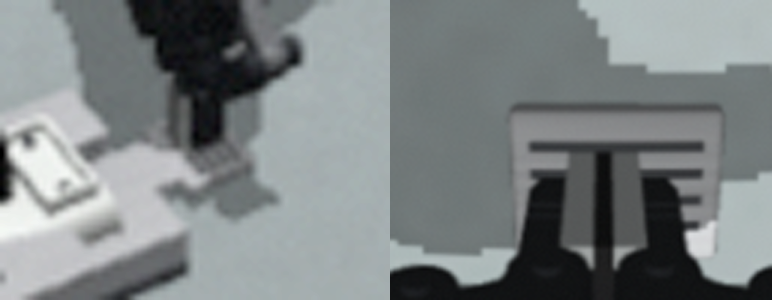

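```bash
python3 -m crank '[{"x":0,"y":0,"z":0,"spin":0},{"x":0,"y":0,"z":-1,"spin":0},{"x":0,"y":0,"z":-3,"spin":0},{"x":0,"y":0,"z":-4,"spin":0},{"x":0,"y":0,"z":-4,"spin":0}]' 55
python3 -m crank '[{"x":-3,"y":0,"z":0,"spin":0},{"x":-3,"y":0,"z":0,"spin":0},{"x":-3,"y":0,"z":0,"spin":0},{"x":-1,"y":0,"z":0,"spin":0},{"x":0,"y":0,"z":0,"spin":0}]'
python3 - <<'E'
from h import *
import pickle
c=vision.calibration('wrist'); print(c,ctrl.read_state()['eef_pos'],ctrl.read_state()['width']); im=snap('wrist','wc.png'); pickle.dump(c,open('wc.pkl','wb'))
for o in ['pallet_grip','paddle_a']: print(o,[(np.round(d['point'],1).tolist(),round(d['score'],2)) for d in vision.place_of(o,'wrist')])
cv2.imwrite('pics/wc2.png',cv2.resize(im,(800,600),interpolation=cv2.INTER_CUBIC))
E
```

```text
clock: 11.4
eef_pos: [485.2, -230.1, 114.6]
tool_rot: [3.141, -0.001, 3.118]
force: [0.8, 0.6, 0.5]
width: 47.1
clock: 11.9
eef_pos: [586.5, -232.2, 113.2]
tool_rot: [3.141, 0.0, 3.119]
force: [-0.7, 0.1, -0.1]
width: 47.1
{'vfov': 65.70646984690485, 'cx': 257.8039239904408, 'cy': 194.0165768892316, 'eye': array([ 508.53024202, -231.70571379,  277.37334828]), 'rotation': array([-3.06919124e-01, -3.30835703e-04,  1.54811918e+00])} [ 586.48771949 -232.23727367  113.17176178] 47.071118243639624
pallet_grip [([107.5, 220.8], 0.83), ([259.5, 210.0], 0.72)]
paddle_a [([262.3, 77.1], 0.59)]
```

View pics/wc2.png

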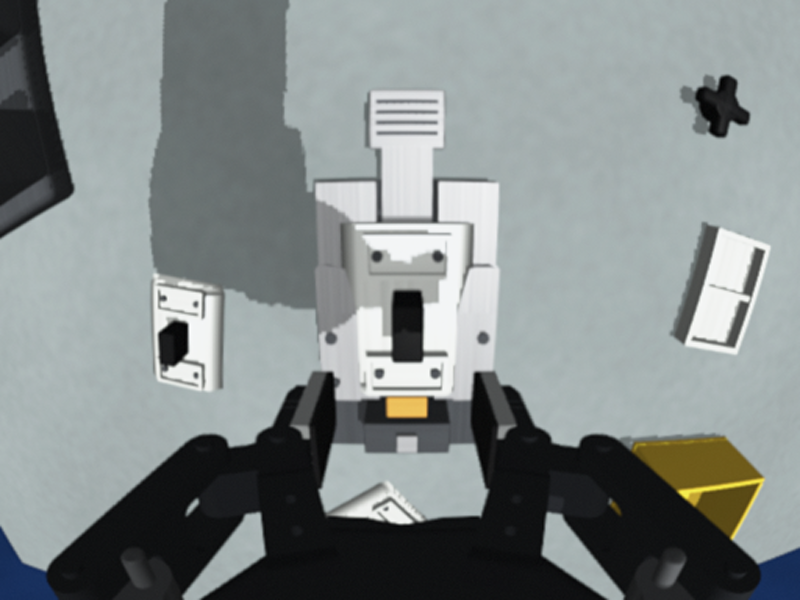

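```bash
cat >> h.py <<'E'
def back(c,uv,z,fish=True):
    f=192/np.tan(np.radians(c['vfov']/2)); d=np.array([uv[0]-c['cx'],uv[1]-c['cy']])
    if fish:
        r=np.hypot(*d); th=r/f; v=np.array([d[0]/r*np.sin(th),-d[1]/r*np.sin(th),-np.cos(th)])
    else: v=np.array([d[0]/f,-d[1]/f,-1])
    w=R.from_euler('xyz',c['rotation']).as_matrix()@v
    return c['eye']+w*(z-c['eye'][2])/w[2]
E
python3 - <<'E'
from h import *
import pickle
c=pickle.load(open('wc.pkl','rb'))
print('grip',back(c,(259.5,210),58))
k=.64
for n,uv,z in [('tail plate L top',(345*k,223*k),35),('tail plate R',(472*k,223*k),35),('screw',(377*k,257*k),43),('screwR',(438*k,256*k),43),('screw nose',(380*k,373*k),43),('screwnR',(434*k,373*k),43),('paddle far mid',(406*k,91*k),22),('paddle near',(406*k,148*k),22),('rail mouth R',(499*k,266*k),36),('rail mouth L',(316*k,266*k),36)]:
    print(n,np.round(back(c,uv,z),1))
E
```

```text
grip [ 591.28377116 -232.17284908   58.        ]
tail plate L top [ 540.4 -262.8   35. ]
tail plate R [ 541.8 -195.9   35. ]
screw [ 557.6 -246.    43. ]
screwR [ 557.7 -214.6   43. ]
screw nose [ 623.6 -247.    43. ]
screwnR [ 624.3 -216.8   43. ]
paddle far mid [ 470. -229.   22.]
paddle near [ 501.7 -229.7   22. ]
rail mouth R [ 565.1 -180.9   36. ]
rail mouth L [ 563.  -279.6   36. ]
```

```bash
python3 -m crank '[{"x":-0.44,"y":0.1,"z":2,"spin":0},{"x":0,"y":0,"z":3,"spin":0},{"x":0,"y":0,"z":2.5,"spin":0},{"x":0,"y":0,"z":1,"spin":0},{"x":0,"y":0,"z":0,"spin":0}]'
python3 - <<'E'
from h import *
im2=snap('scene','s10.png'); im=snap('wrist','w10.png')
cv2.imwrite('pics/s10b.png',np.hstack([cv2.convertScaleAbs(cv2.resize(im2[90:190,170:270],(400,400),interpolation=cv2.INTER_CUBIC),alpha=1.6),cv2.resize(im[150:290,187:327],(400,400),interpolation=cv2.INTER_CUBIC)]))
print(ctrl.read_state()['force'])
E
```

```text
clock: 12.55
eef_pos: [588.2, -231.8, 27.0]
tool_rot: [3.141, -0.004, 3.117]
force: [-0.4, 1.2, 0.3]
width: 47.2
[ 0.50992357  1.59071636 -0.02740851]
```

View pics/s10b.png

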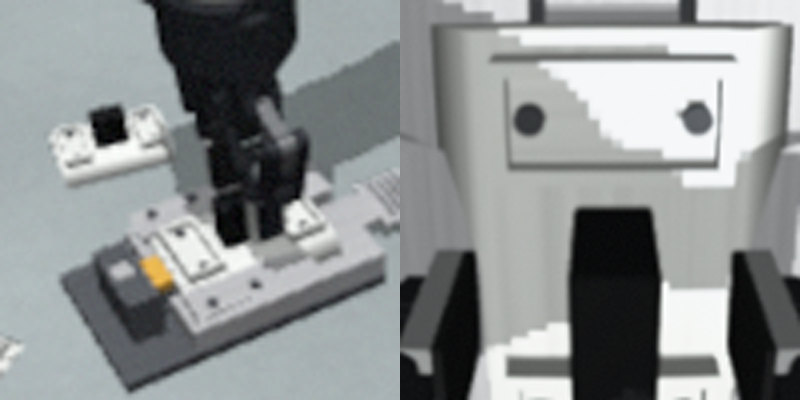

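```bash
python3 -m crank '[{"x":-0.05,"y":0.15,"z":0.5,"spin":0},{"x":0,"y":0,"z":0.4,"spin":0},{"x":0,"y":0,"z":0,"spin":0}]'
python3 -m crank '[{"x":0,"y":0,"z":0,"spin":0},{"x":0,"y":0,"z":0,"spin":0},{"x":0,"y":0,"z":0,"spin":0}]' 30
```

```text
clock: 12.95
eef_pos: [590.7, -230.2, 19.2]
tool_rot: [3.141, -0.0, 3.118]
force: [-0.1, 0.4, -0.8]
width: 47.1
clock: 13.25
eef_pos: [590.9, -230.4, 19.3]
tool_rot: [-3.142, 0.0, 3.118]
force: [-0.6, -0.3, -0.4]
width: 25.4
```

```bash
python3 - <<'E'
from h import *
im2=snap('scene','s11.png'); im=snap('wrist','w11.png')
cv2.imwrite('pics/s11b.png',np.hstack([cv2.convertScaleAbs(cv2.resize(im2[90:190,170:270],(400,400),interpolation=cv2.INTER_CUBIC),alpha=1.6),cv2.resize(im[150:290,187:327],(400,400),interpolation=cv2.INTER_CUBIC)]))
print(ctrl.read_state()['force'])
E
```

```text
[-0.30131896  0.54937191 -0.77601731]
```

View pics/s11b.png

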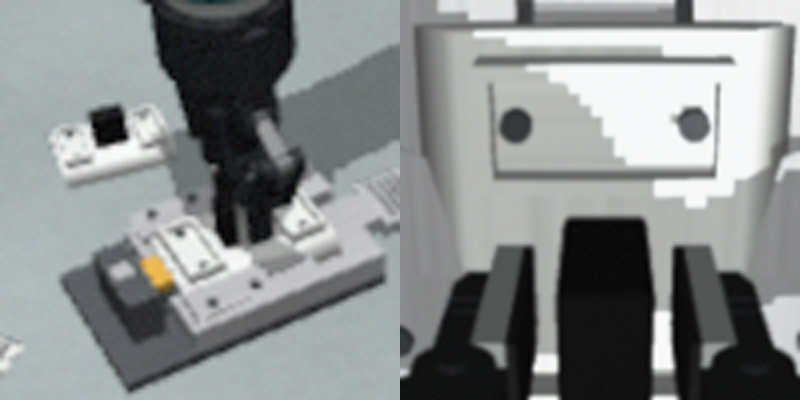

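```bash
python3 -m crank '[{"x":0,"y":0,"z":0,"spin":0},{"x":0,"y":0,"z":0,"spin":0},{"x":0,"y":0,"z":0,"spin":0},{"x":0,"y":0,"z":0,"spin":0}]' 0
```

```text
clock: 13.75
eef_pos: [590.9, -230.4, 19.4]
tool_rot: [-3.141, 0.0, 3.118]
force: [-0.5, 0.5, 2.9]
width: 14.7
```

```bash
python3 -m crank '[{"x":0.1,"y":0,"z":0,"spin":0},{"x":0.2,"y":0,"z":0,"spin":0},{"x":0.2,"y":0,"z":0,"spin":0},{"x":0,"y":0,"z":0,"spin":0}]'
python3 - <<'E'
from h import *
im=snap('wrist','w12.png')
cv2.imwrite('pics/w12b.png',cv2.resize(im[150:290,187:327],(400,400)))
E
```

```text
clock: 14.15
eef_pos: [585.8, -230.3, 19.4]
tool_rot: [-3.142, 0.0, 3.118]
force: [0.1, 0.2, 3.2]
width: 15.0
```

View pics/w12b.png

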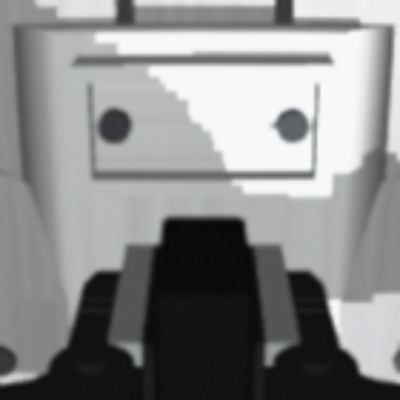

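Grip is firm and the pallet moves with the tool. Drawing out.

```bash
python3 -m crank '[{"x":0.4,"y":0,"z":0,"spin":0},{"x":0.4,"y":0,"z":0,"spin":0},{"x":0.4,"y":0,"z":0,"spin":0},{"x":0.4,"y":0,"z":0,"spin":0},{"x":0.4,"y":0,"z":0,"spin":0}]'
python3 -m crank '[{"x":0.4,"y":0,"z":0,"spin":0},{"x":0.4,"y":0,"z":0,"spin":0},{"x":0.4,"y":0,"z":0,"spin":0},{"x":0.4,"y":0,"z":0,"spin":0},{"x":0.4,"y":0,"z":0,"spin":0}]'
python3 -m crank '[{"x":0.4,"y":0,"z":0,"spin":0},{"x":0.4,"y":0,"z":0,"spin":0},{"x":0.4,"y":0,"z":0,"spin":0},{"x":0.4,"y":0,"z":0,"spin":0},{"x":0.4,"y":0,"z":0,"spin":0}]'
python3 -m crank '[{"x":0.4,"y":0,"z":0,"spin":0},{"x":0.4,"y":0,"z":0,"spin":0},{"x":0.4,"y":0,"z":0,"spin":0},{"x":0.3,"y":0,"z":0,"spin":0},{"x":0,"y":0,"z":0,"spin":0}]'
python3 -m crank '[{"x":0.3,"y":0,"z":0,"spin":0},{"x":0.2,"y":0,"z":0,"spin":0},{"x":0,"y":0,"z":0,"spin":0}]'
python3 - <<'E'
from h import *
im2=snap('scene','s13.png'); im=snap('top','t13.png')
cv2.imwrite('pics/s13b.png',np.hstack([cv2.convertScaleAbs(cv2.resize(im2[90:200,180:290],(400,400),interpolation=cv2.INTER_CUBIC),alpha=1.6),cv2.resize(im[160:290,265:395],(400,400),interpolation=cv2.INTER_CUBIC)]))
E
```

```text
clock: 14.7
eef_pos: [565.8, -229.9, 19.4]
tool_rot: [-3.141, 0.001, 3.118]
force: [1.7, -0.4, 5.0]
width: 14.8
clock: 15.2
eef_pos: [545.8, -229.4, 19.4]
tool_rot: [-3.141, 0.001, 3.118]
force: [2.6, 0.7, 5.7]
width: 14.7
clock: 15.7
eef_pos: [525.9, -228.9, 19.4]
tool_rot: [-3.141, 0.001, 3.118]
force: [2.4, -0.5, 3.8]
width: 15.0
clock: 16.2
eef_pos: [510.1, -228.5, 19.3]
tool_rot: [3.142, -0.001, 3.118]
force: [0.0, 0.3, 7.8]
width: 15.2
clock: 16.5
eef_pos: [505.4, -228.4, 19.3]
tool_rot: [-3.142, -0.0, 3.118]
force: [0.7, 0.8, 5.9]
width: 15.0
```

View pics/s13b.png

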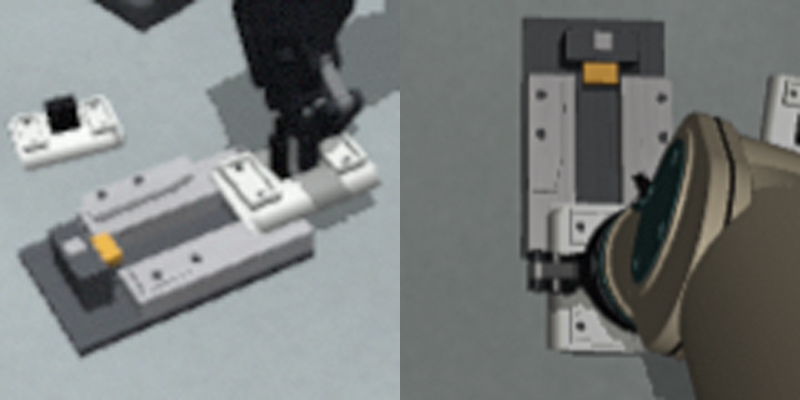

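```bash
python3 -m crank '[{"x":0,"y":0,"z":-0.2,"spin":0},{"x":0,"y":0,"z":-0.4,"spin":0},{"x":0,"y":0,"z":-0.6,"spin":0},{"x":0,"y":0,"z":0,"spin":0}]'
python3 -m crank '[{"x":0,"y":0,"z":-1.5,"spin":0},{"x":0,"y":0,"z":-2.5,"spin":0},{"x":0,"y":0,"z":-2.0,"spin":-0.05},{"x":0,"y":0,"z":-0.8,"spin":-0.1},{"x":0,"y":0,"z":0,"spin":-0.093}]'
python3 -m crank '[{"x":-0.4,"y":1.5,"z":0,"spin":0},{"x":-0.8,"y":3,"z":0,"spin":0},{"x":-0.9,"y":3.5,"z":0,"spin":0},{"x":-0.9,"y":3.5,"z":0,"spin":0},{"x":-0.9,"y":3.5,"z":0,"spin":0}]'
python3 -m crank '[{"x":-0.9,"y":3.5,"z":0,"spin":0},{"x":-0.9,"y":3.5,"z":0,"spin":0},{"x":-0.9,"y":3.5,"z":0,"spin":0},{"x":-0.9,"y":3.5,"z":0,"spin":0},{"x":-0.9,"y":3.5,"z":0,"spin":0}]'
python3 -m crank '[{"x":-0.9,"y":3.5,"z":0,"spin":0},{"x":-0.9,"y":3.5,"z":0,"spin":0},{"x":-0.5,"y":2,"z":0,"spin":0},{"x":0,"y":0,"z":0,"spin":0},{"x":0,"y":0,"z":0,"spin":0}]'
```

```text
clock: 17.0
eef_pos: [505.2, -228.3, 31.4]
tool_rot: [3.141, -0.001, 3.118]
force: [0.7, -0.0, -4.1]
width: 15.2
clock: 17.5
eef_pos: [506.2, -228.6, 100.5]
tool_rot: [-3.14, 0.001, -2.918]
force: [-0.5, -0.3, -4.2]
width: 15.1
clock: 18.0
eef_pos: [510.2, -70.8, 98.7]
tool_rot: [3.14, -0.002, -2.924]
force: [0.1, -0.2, -4.0]
width: 15.1
clock: 18.5
eef_pos: [515.6, 109.7, 98.7]
tool_rot: [3.141, -0.002, -2.924]
force: [0.8, -0.2, -4.5]
width: 15.1
clock: 19.0
eef_pos: [518.4, 200.7, 98.6]
tool_rot: [-3.141, -0.002, -2.922]
force: [-1.1, -0.6, -4.5]
width: 14.9
```

```bash
python3 -m crank '[{"x":-0.47,"y":0.84,"z":0,"spin":0},{"x":0,"y":0,"z":0,"spin":0},{"x":0,"y":0,"z":0,"spin":0}]'
python3 - <<'E'
from h import *
import pickle
c=vision.calibration('wrist');im=snap('wrist','w14.png'); pickle.dump(c,open('w14.pkl','wb')); s=ctrl.read_state(); print(s['eef_pos'],s['tool_rot'])
im2=snap('scene','s14.png'); cv2.imwrite('pics/w14b.png',cv2.resize(im,(800,600)))
cs=vision.calibration('scene')
cv2.imwrite('pics/s14b.png',cv2.resize(im2[200:384,270:470],(652,600),interpolation=cv2.INTER_CUBIC))
E
```

```text
clock: 19.3
eef_pos: [522.9, 208.8, 99.2]
tool_rot: [-3.142, -0.0, -2.923]
force: [0.4, 0.2, -4.3]
width: 15.1
[522.83050292 208.50488383  99.1342138 ] [-3.14126602e+00 -3.82337219e-04 -2.92354141e+00]
```

View pics/w14b.png

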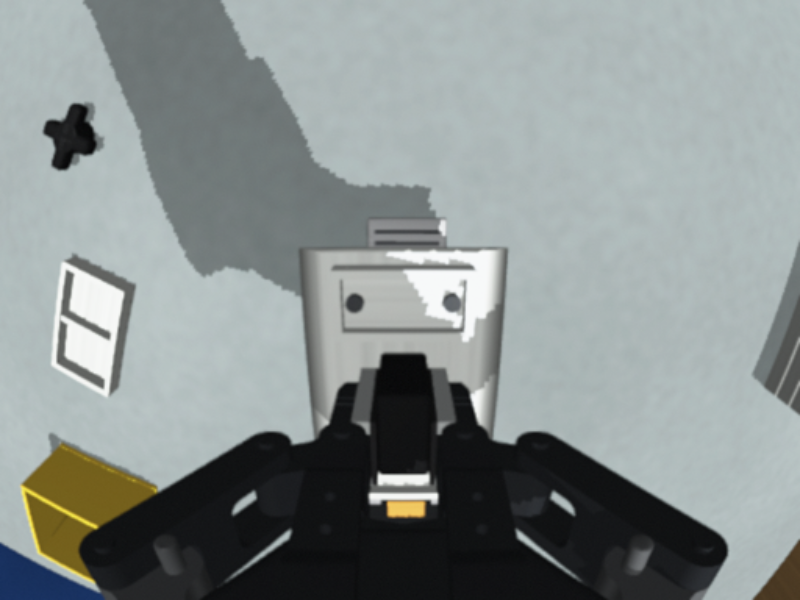

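View pics/s14b.png

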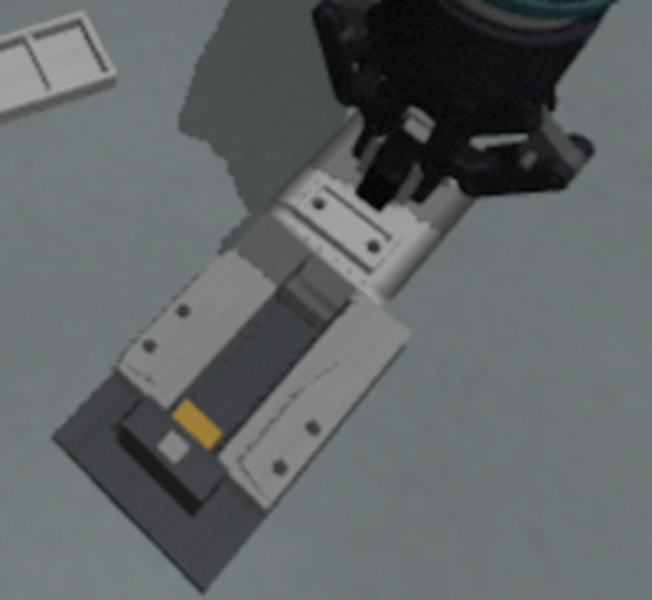

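```bash
python3 -m crank '[{"x":0.13,"y":0.18,"z":1.5,"spin":0},{"x":0,"y":0,"z":2.5,"spin":0},{"x":0,"y":0,"z":2,"spin":0},{"x":0,"y":0,"z":1,"spin":0},{"x":0,"y":0,"z":0.3,"spin":0}]'
python3 -m crank '[{"x":0,"y":0,"z":0.2,"spin":0},{"x":0,"y":0,"z":0,"spin":0},{"x":0,"y":0,"z":0,"spin":0}]'
python3 - <<'E'
from h import *
im=snap('wrist','w15.png'); s=ctrl.read_state(); print(s['eef_pos'],s['tool_rot'])
im2=snap('scene','s15.png')
cv2.imwrite('pics/s15b.png',cv2.resize(im2[200:384,270:470],(652,600),interpolation=cv2.INTER_CUBIC))
E
```

```text
clock: 19.9
eef_pos: [520.5, 210.0, 25.2]
tool_rot: [-3.141, -0.002, -2.923]
force: [-1.3, -0.1, -3.1]
width: 14.7
clock: 20.2
eef_pos: [521.8, 210.9, 25.1]
tool_rot: [3.141, 0.002, -2.923]
force: [-0.3, -0.5, -2.3]
width: 14.9
[521.85567506 210.92570162  25.0498667 ] [ 3.14127007e+00  1.66879844e-03 -2.92249486e+00]
```

View pics/s15b.png

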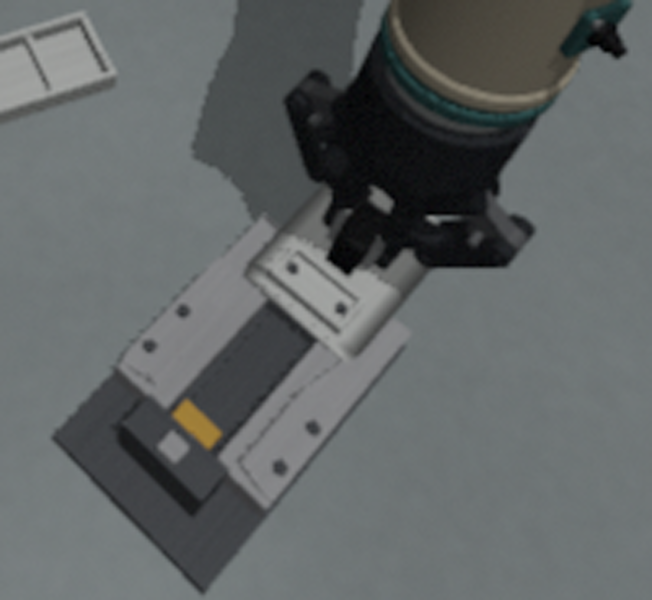

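View pics/w15.png

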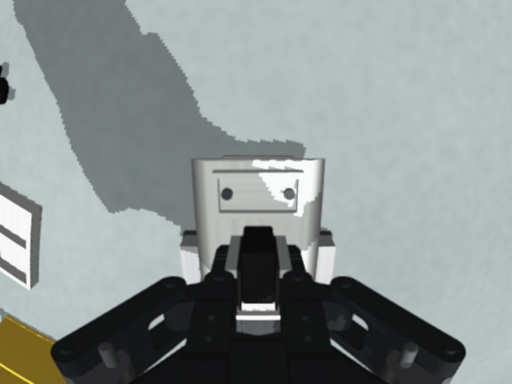

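```bash
python3 -m crank '[{"x":0,"y":0,"z":0.2,"spin":0},{"x":0,"y":0,"z":0.2,"spin":0},{"x":0,"y":0,"z":0,"spin":0}]'
python3 -m crank '[{"x":0,"y":0,"z":0.1,"spin":0},{"x":0,"y":0,"z":0,"spin":0}]'
```

```text
clock: 20.6
eef_pos: [521.2, 210.8, 20.1]
tool_rot: [3.142, 0.0, -2.922]
force: [0.1, 0.7, -3.3]
width: 14.9
clock: 20.8
eef_pos: [521.2, 210.8, 19.4]
tool_rot: [3.141, 0.0, -2.922]
force: [0.1, -0.3, -0.1]
width: 15.0
```

```bash
python3 -m crank '[{"x":-0.2,"y":0,"z":0.02,"spin":0},{"x":-0.3,"y":0,"z":0,"spin":0},{"x":-0.3,"y":0,"z":0,"spin":0},{"x":-0.3,"y":0,"z":0,"spin":0},{"x":0,"y":0,"z":0,"spin":0}]'
python3 -m crank '[{"x":-0.2,"y":0,"z":0,"spin":0},{"x":-0.3,"y":0,"z":0,"spin":0},{"x":-0.3,"y":0,"z":0,"spin":0},{"x":-0.2,"y":0,"z":0,"spin":0},{"x":0,"y":0,"z":0,"spin":0}]'
```

```text
clock: 21.3
eef_pos: [533.0, 213.4, 19.4]
tool_rot: [3.141, 0.002, -2.923]
force: [-0.4, -0.4, 4.7]
width: 15.0
clock: 21.8
eef_pos: [542.2, 215.4, 19.4]
tool_rot: [3.141, 0.001, -2.923]
force: [-0.9, -0.2, 6.5]
width: 14.8
```

```bash
python3 -m crank '[{"x":-0.2,"y":0,"z":0,"spin":0},{"x":-0.2,"y":0,"z":0,"spin":0},{"x":-0.2,"y":0,"z":0,"spin":0},{"x":-0.2,"y":0,"z":0,"spin":0},{"x":0,"y":0,"z":0,"spin":0}]'
python3 -m crank '[{"x":-0.2,"y":0,"z":0,"spin":0},{"x":-0.2,"y":0,"z":0,"spin":0},{"x":-0.2,"y":0,"z":0,"spin":0},{"x":-0.2,"y":0,"z":0,"spin":0},{"x":0,"y":0,"z":0,"spin":0}]'
```

```text
clock: 22.3
eef_pos: [550.0, 217.2, 19.4]
tool_rot: [3.141, 0.001, -2.923]
force: [-1.6, 0.7, 6.0]
width: 15.0
clock: 22.8
eef_pos: [557.7, 218.9, 19.4]
tool_rot: [3.141, 0.001, -2.922]
force: [-1.1, -0.1, 5.3]
width: 14.9
```

```bash
python3 -m crank '[{"x":-0.3,"y":0,"z":0,"spin":0},{"x":-0.3,"y":0,"z":0,"spin":0},{"x":-0.3,"y":0,"z":0,"spin":0},{"x":-0.3,"y":0,"z":0,"spin":0},{"x":0,"y":0,"z":0,"spin":0}]'
python3 -m crank '[{"x":-0.3,"y":0,"z":0,"spin":0},{"x":-0.3,"y":0,"z":0,"spin":0},{"x":-0.3,"y":0,"z":0,"spin":0},{"x":-0.3,"y":0,"z":0,"spin":0},{"x":0,"y":0,"z":0,"spin":0}]'
python3 -m crank '[{"x":-0.2,"y":0,"z":0,"spin":0},{"x":-0.2,"y":0,"z":0,"spin":0},{"x":-0.2,"y":0,"z":0,"spin":0},{"x":0,"y":0,"z":0,"spin":0}]'
```

```text
clock: 23.3
eef_pos: [569.8, 221.6, 19.4]
tool_rot: [3.141, 0.001, -2.923]
force: [-1.1, -0.2, 5.2]
width: 14.9
clock: 23.8
eef_pos: [581.5, 224.2, 19.4]
tool_rot: [3.141, 0.001, -2.923]
force: [-0.1, 0.1, 4.8]
width: 15.0
clock: 24.2
eef_pos: [587.1, 225.5, 19.4]
tool_rot: [3.141, 0.001, -2.923]
force: [-1.6, -0.3, 5.9]
width: 15.0
```

```bash
python3 -m crank '[{"x":-0.2,"y":0,"z":0,"spin":0},{"x":-0.2,"y":0,"z":0,"spin":0},{"x":-0.2,"y":0,"z":0,"spin":0},{"x":0,"y":0,"z":0,"spin":0}]'
python3 -m crank '[{"x":-0.15,"y":0,"z":0,"spin":0},{"x":-0.15,"y":0,"z":0,"spin":0},{"x":-0.15,"y":0,"z":0,"spin":0},{"x":0,"y":0,"z":0,"spin":0}]'
python3 -m crank '[{"x":-0.15,"y":0,"z":0,"spin":0},{"x":-0.15,"y":0,"z":0,"spin":0},{"x":-0.1,"y":0,"z":0,"spin":0},{"x":0,"y":0,"z":0,"spin":0}]'
```

```text
clock: 24.6
eef_pos: [592.9, 226.8, 19.4]
tool_rot: [3.141, 0.001, -2.922]
force: [-2.3, -1.3, 5.7]
width: 15.1
clock: 25.0
eef_pos: [597.2, 227.7, 19.4]
tool_rot: [3.141, 0.001, -2.922]
force: [-1.0, -1.0, 5.9]
width: 15.2
clock: 25.4
eef_pos: [598.0, 227.9, 19.4]
tool_rot: [-3.141, -0.005, -2.922]
force: [-8.0, -1.3, 11.9]
width: 15.1
```

```bash
python3 -m crank '[{"x":-0.1,"y":0,"z":-0.03,"spin":0},{"x":-0.1,"y":0,"z":0,"spin":0},{"x":0,"y":0,"z":0,"spin":0}]'
python3 -m crank '[{"x":-0.1,"y":0,"z":0,"spin":0},{"x":-0.1,"y":0,"z":0,"spin":0},{"x":0,"y":0,"z":0,"spin":0}]'
```

```text
clock: 25.7
eef_pos: [599.5, 228.2, 19.4]
tool_rot: [-3.141, -0.006, -2.922]
force: [-9.5, -2.4, 10.9]
width: 14.5
clock: 26.0
eef_pos: [601.2, 228.6, 19.5]
tool_rot: [-3.141, -0.007, -2.922]
force: [-9.8, -3.1, 11.9]
width: 15.2
```

```bash
python3 -m crank '[{"x":-0.1,"y":0,"z":0,"spin":0},{"x":-0.1,"y":0,"z":0,"spin":0},{"x":-0.1,"y":0,"z":0,"spin":0},{"x":0,"y":0,"z":0,"spin":0}]'
python3 -m crank '[{"x":-0.1,"y":0,"z":0,"spin":0},{"x":-0.1,"y":0,"z":0,"spin":0},{"x":0,"y":0,"z":0,"spin":0}]'
```

```text
clock: 26.4
eef_pos: [603.8, 229.1, 19.5]
tool_rot: [-3.141, -0.007, -2.922]
force: [-9.6, -2.5, 12.1]
width: 15.2
clock: 26.7
eef_pos: [605.6, 229.5, 19.5]
tool_rot: [-3.141, -0.008, -2.922]
force: [-10.5, -2.8, 13.0]
width: 14.8
```

```bash
python3 -m crank '[{"x":-0.1,"y":0,"z":0,"spin":0},{"x":-0.1,"y":0,"z":0,"spin":0},{"x":0,"y":0,"z":0,"spin":0}]'
python3 -m crank '[{"x":-0.1,"y":0,"z":0,"spin":0},{"x":0,"y":0,"z":0,"spin":0}]'
python3 -m crank '[{"x":-0.1,"y":0,"z":0,"spin":0},{"x":0,"y":0,"z":0,"spin":0}]'
```

```text
clock: 27.0
eef_pos: [607.2, 229.9, 19.5]
tool_rot: [-3.141, -0.008, -2.922]
force: [-10.9, -2.8, 14.4]
width: 15.1
clock: 27.2
eef_pos: [608.1, 230.1, 19.5]
tool_rot: [-3.141, -0.009, -2.922]
force: [-11.9, -3.3, 13.1]
width: 14.5
clock: 27.4
eef_pos: [608.9, 230.3, 19.5]
tool_rot: [-3.141, -0.009, -2.922]
force: [-11.8, -3.1, 13.4]
width: 15.3
```

```bash
python3 - <<'E'
from h import *
im2=snap('scene','s16.png'); im=snap('wrist','w16.png')
a=cv2.imread('pics/scene0.png')
f=lambda q:cv2.convertScaleAbs(cv2.resize(q[245:305,345:405],(400,400),interpolation=cv2.INTER_CUBIC),alpha=1.3)
cv2.imwrite('pics/s16b.png',np.hstack([f(a),f(im2)])); cv2.imwrite('pics/w16b.png',cv2.resize(im[100:290,160:355],(600,585)))
E
```

```text
(no output)
```

View pics/s16b.png

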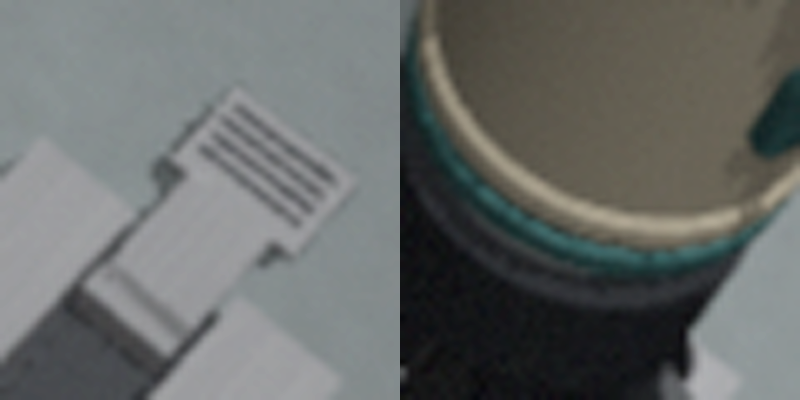

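View pics/w16b.png

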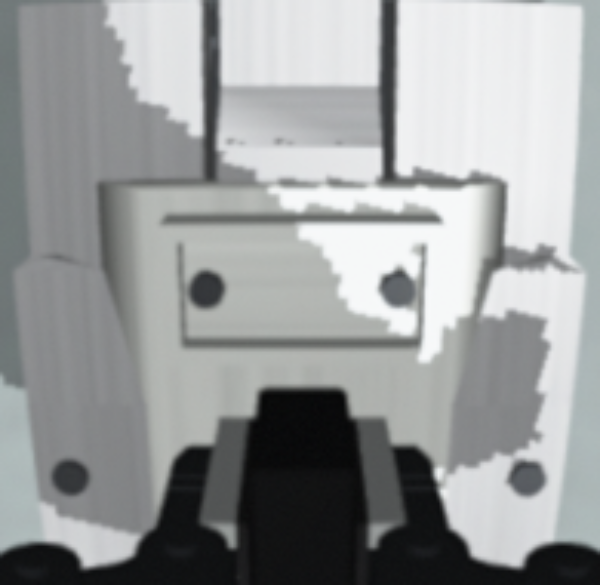

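```bash
python3 -m crank '[{"x":-0.08,"y":0,"z":-0.05,"spin":0},{"x":0,"y":0,"z":0,"spin":0}]'
python3 -m crank '[{"x":-0.08,"y":0,"z":0,"spin":0},{"x":0,"y":0,"z":0,"spin":0}]'
```

```text
clock: 27.7
eef_pos: [609.5, 230.4, 19.5]
tool_rot: [-3.141, -0.009, -2.922]
force: [-11.2, -2.7, 11.7]
width: 14.8
clock: 27.9
eef_pos: [610.2, 230.6, 19.5]
tool_rot: [-3.141, -0.009, -2.922]
force: [-11.7, -2.8, 11.7]
width: 14.9
```

```bash
python3 -m crank '[{"x":-0.06,"y":0,"z":0,"spin":0},{"x":0,"y":0,"z":0,"spin":0}]'
python3 - <<'E'
from h import *
im=snap('wrist','w17.png'); cv2.imwrite('pics/w17b.png',np.hstack([cv2.resize(cv2.imread('pics/w16.png')[90:190,200:320],(400,400)),cv2.resize(im[90:190,200:320],(400,400))]))
E
```

```text
clock: 28.1
eef_pos: [610.7, 230.6, 19.5]
tool_rot: [-3.141, -0.01, -2.922]
force: [-11.6, -2.3, 12.2]
width: 14.8
```

View pics/w17b.png

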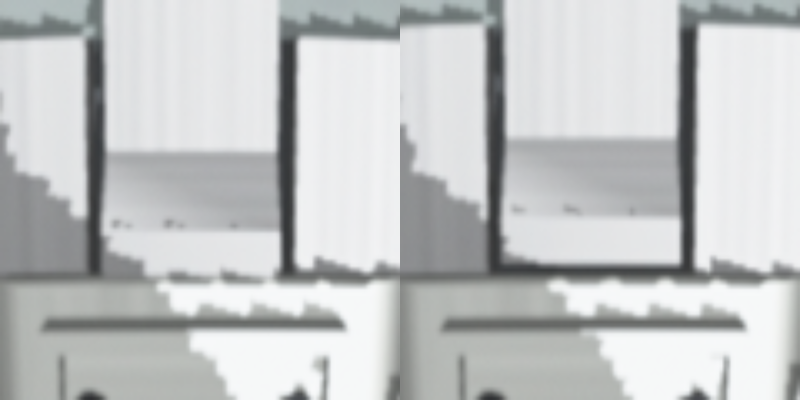

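```bash
python3 -m crank '[{"x":-0.05,"y":0,"z":0,"spin":0},{"x":0,"y":0,"z":0,"spin":0}]'
python3 - <<'E'
from h import *
im=snap('wrist','w18.png'); cv2.imwrite('pics/w18b.png',np.hstack([cv2.resize(cv2.imread('pics/w17.png')[90:190,200:320],(400,400)),cv2.resize(im[90:190,200:320],(400,400))]))
E
```

```text
clock: 28.35
eef_pos: [611.1, 230.8, 19.5]
tool_rot: [-3.141, -0.01, -2.922]
force: [-10.8, -2.8, 11.3]
width: 14.8
```

View pics/w18b.png

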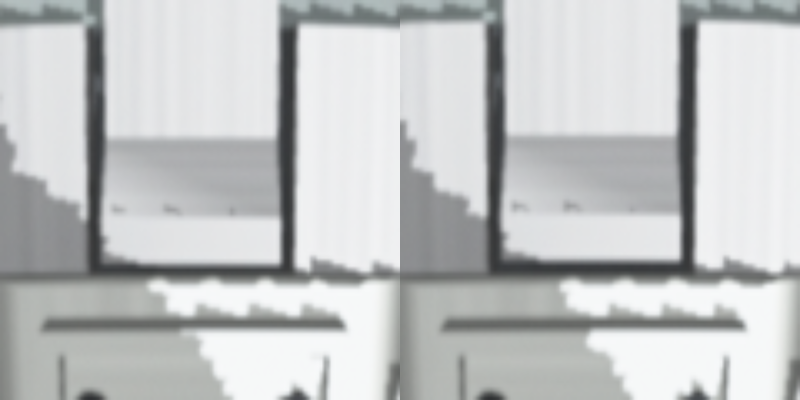

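```bash
python3 - <<'E'
from h import *
for n in ['w16','w17','w18']:
    g=cv2.cvtColor(cv2.imread(f'pics/{n}.png'),cv2.COLOR_BGR2GRAY).astype(int)
    for r in (110,120,130,140,146,150,153,155,156,157,158,159): print(n,r,g[r,222:236],g[r,280:292])
E
```

```text
w16 110 [228 230 223 176 104  71  64  59  83 157 220 229 226 224] [232 233 220 166  87  59  59  56 110 209 239 240]
w16 120 [228 229 222 175 105  73  71  63  73 145 221 230 227 224] [232 233 218 152  77  57  58  61 113 198 237 240]
w16 130 [227 228 224 187 103  64  60  59  75 124 169 178 176 175] [171 169 156 107  66  58  58  73 141 217 238 240]
w16 140 [224 228 227 205 125  64  56  70 122 182 205 207 205 204] [172 172 167 137  80  56  57  70 151 234 240 239]
w16 146 [142 142 141 122  84  59  56  82 156 211 215 193 168 181] [167 168 169 156  91  55  57  76 157 235 241 240]
w16 150 [143 143 140 126  93  62  56  65  99 139 179 211 222 223] [231 231 233 222 130  60  56  70 152 234 240 240]
w16 153 [142 143 139 124  91  61  55  67 101 133 145 154 162 184] [231 231 233 223 133  61  55  87 176 236 241 240]
w16 155 [141 142 139 124  90  61  57  66 102 130 136 136 135 135] [230 231 233 222 135  64  55  80 159 227 240 242]
w16 156 [141 142 139 125  91  63  55  67 103 131 135 135 134 135] [231 230 223 208 128  64  56  69 116 179 224 234]
w16 157 [133 133 131 121  95  67  58  69 101 128 135 134
[... 2375 characters left out ...]
240]
w18 153 [142 143 139 124  91  62  56  67 100 132 145 156 156 155] [231 232 234 222 132  62  55  87 176 237 241 241]
w18 155 [142 142 139 126  92  63  57  61  72  84  85  84  84  82] [132 132 133 123  80  58  57  81 160 223 234 235]
w18 156 [141 142 141 128  97  65  56  57  60  60  61  61  61  61] [ 65  65  65  64  59  57  57  69 116 161 171 189]
w18 157 [133 134 131 123  97  68  58  61  62  61  61  61  62  61] [ 60  60  59  60  60  60  60  68  95 122 130 139]
w18 158 [111 111 111 107  95  81  78  78  79  79  80  80  80  81] [ 79  83  85  85  79  77  78  79  92 106 109 109]
w18 159 [113 113 114 114 113 111 111 111 112 112 114 113 113 112] [127 145 153 149 130 119 111 108 109 111 111 112]
```

```bash
python3 -m crank '[{"x":0.1,"y":0,"z":0,"spin":0},{"x":0.1,"y":0,"z":0,"spin":0},{"x":0,"y":0,"z":0,"spin":0}]'
python3 -m crank '[{"x":0.1,"y":0,"z":0,"spin":0},{"x":0.1,"y":0,"z":0,"spin":0},{"x":0,"y":0,"z":0,"spin":0}]'
python3 -m crank '[{"x":0.1,"y":0,"z":0,"spin":0},{"x":0.1,"y":0,"z":0,"spin":0},{"x":0,"y":0,"z":0,"spin":0}]'
```

```text
clock: 28.7
eef_pos: [611.1, 230.8, 19.4]
tool_rot: [-3.141, -0.006, -2.922]
force: [-7.5, -1.6, 7.1]
width: 14.8
clock: 29.0
eef_pos: [609.8, 230.5, 19.4]
tool_rot: [-3.141, -0.005, -2.922]
force: [-6.5, -1.0, 5.8]
width: 14.7
clock: 29.3
eef_pos: [608.5, 230.2, 19.5]
tool_rot: [-3.141, -0.003, -2.922]
force: [-5.4, -1.5, 5.4]
width: 14.6
```

```bash
python3 -m crank '[{"x":0.1,"y":0,"z":0,"spin":0},{"x":0,"y":0,"z":0,"spin":0}]'
python3 -m crank '[{"x":0.1,"y":0,"z":0,"spin":0},{"x":0,"y":0,"z":0,"spin":0}]'
python3 - <<'E'
from h import *
im=snap('wrist','w19.png'); cv2.imwrite('pics/w19b.png',np.hstack([cv2.resize(cv2.imread('pics/w17.png')[90:190,200:320],(400,400)),cv2.resize(im[90:190,200:320],(400,400))]))
E
```

```text
clock: 29.5
eef_pos: [608.6, 230.2, 19.4]
tool_rot: [3.142, -0.001, -2.922]
force: [-4.2, -0.5, 2.8]
width: 14.9
clock: 29.7
eef_pos: [608.6, 230.2, 19.4]
tool_rot: [3.141, 0.001, -2.922]
force: [-0.5, -0.4, -1.8]
width: 14.8
```

View pics/w19b.png

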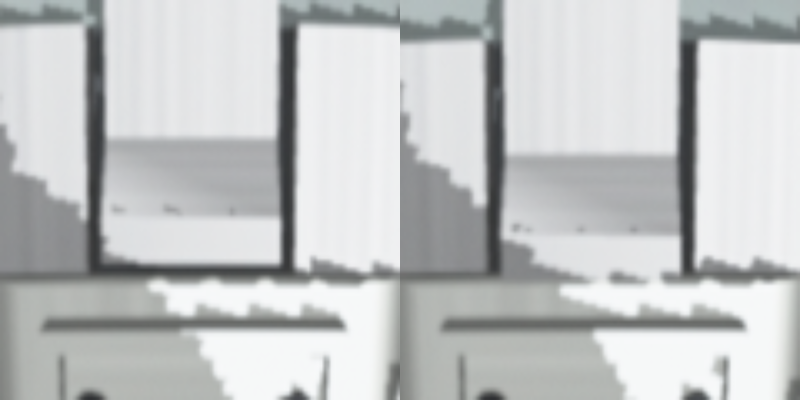

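```bash
python3 -m crank '[{"x":0,"y":0,"z":0,"spin":0},{"x":0,"y":0,"z":0,"spin":0},{"x":0,"y":0,"z":0,"spin":0},{"x":0,"y":0,"z":0,"spin":0}]' 50
python3 -m crank '[{"x":0,"y":0,"z":-0.5,"spin":0},{"x":0,"y":0,"z":-2,"spin":0},{"x":0,"y":0,"z":-3,"spin":0},{"x":0,"y":0,"z":-4,"spin":0},{"x":0,"y":0,"z":-4,"spin":0}]'
python3 -m crank '[{"x":-3,"y":0,"z":-2,"spin":0},{"x":-3,"y":0,"z":-2,"spin":0},{"x":0,"y":0,"z":0,"spin":0},{"x":0,"y":0,"z":0,"spin":0}]'
python3 - <<'E'
from h import *
import pickle
c=vision.calibration('wrist'); pickle.dump(c,open('w20.pkl','wb'))
im=snap('wrist','w20.png'); im2=snap('scene','s20.png'); im3=snap('top','t20.png')
cv2.imwrite('pics/w20b.png',np.hstack([cv2.resize(im[20:260,150:350],(480,576)),cv2.resize(im2[240:304,340:404],(320,576)[:1]+(320,))if 0 else cv2.resize(im2[244:304,344:404],(320,576))]))
cv2.imwrite('pics/s20b.png',cv2.resize(im2,(800,600)))
cs=vision.calibration('scene')
pb=[575.85,222.09,.219]
for u in (0,-6): 
    P=dpts(pb,np.array(pad)+[-4.7,0,u]); print(np.round(proj(c,P,True),1).tolist(), np.round(proj(cs,P),1).tolist())
E
```

```text
clock: 30.15
eef_pos: [608.7, 230.1, 20.1]
tool_rot: [3.142, 0.001, -2.923]
force: [-0.4, -0.3, 0.5]
width: 42.4
clock: 30.65
eef_pos: [607.9, 229.9, 156.3]
tool_rot: [-3.142, -0.0, -2.922]
force: [1.5, 0.7, -0.5]
width: 42.7
clock: 31.05
eef_pos: [666.7, 243.0, 195.0]
tool_rot: [3.141, 0.0, -2.923]
force: [-1.2, -0.6, -0.1]
width: 42.7
[[277.0, 30.6], [239.2, 30.6], [239.4, 3.1], [276.8, 3.1]] [[388.9, 283.0], [370.1, 268.1], [380.2, 257.0], [399.0, 271.2]]
[[276.6, 31.8], [239.5, 31.8], [239.7, 4.7], [276.5, 4.8]] [[388.0, 284.3], [369.3, 269.5], [379.5, 258.4], [398.0, 272.6]]
```

View pics/w20b.png

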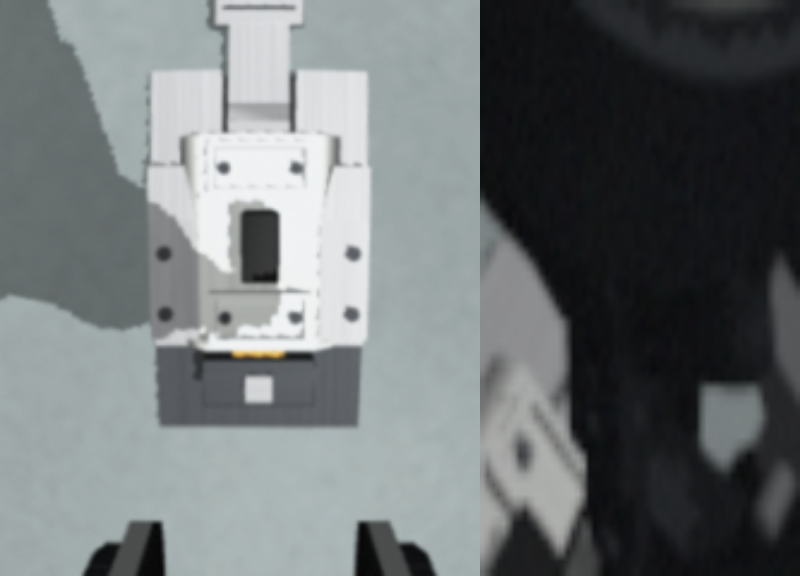

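View pics/s20b.png

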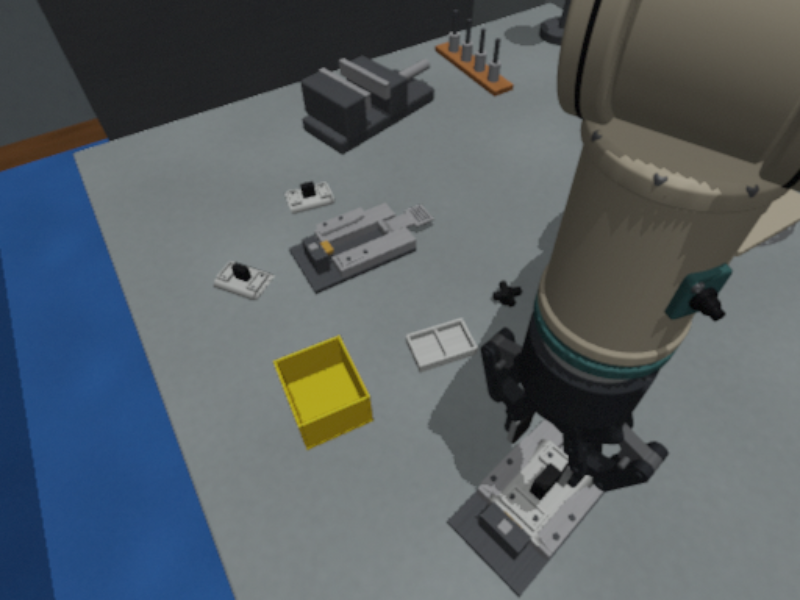

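```bash
python3 -c "
from cell import ctrl
print(ctrl.read_state()['clock'],ctrl.finish_job())"
```

```text
the job is handed in; nothing more can be done
31.2 None
```

The pallet is latched in dock_b and released, and the job was handed in at 31.2 s. I pressed paddle_a until the ejector pushed the pallet free, then drew it straight out. It went onto dock_b's mouth and slid in until the catch held it.

**Latch:** After the push I backed the tool off. The pallet stopped at TCP x = 608.6 mm while the pull-back force fell to zero, so the tooth is holding it. The last wrist picture shows it in place with only a thin strip of the ejector, as it looked when latched in dock_a.

**Forces:** The largest wrist force components I read while sliding were about 12 N along and 14 N down. Forces on the docks themselves are not reported, so I could not check them against the 50 N limit directly.

**Surroundings:** In the last scene picture the bin, part and knob look unmoved by eye, and dock_a's catch looks up. The arm stands clear of everything.

**Disagreements:**
- The shut fingertips touched the paddle about 21 mm higher than the reported TCP, and the pictures agreed. I worked to that offset.
- The scene camera could not see paddle_b behind the arm. That its catch is up rests on the pull-back check and the tooth's apparent height in the wrist view.

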